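Make up the monitor-arm spare-parts kit

TASK

Make up the spare-parts kit: thread every compression spring that is out on the bench over a rod of the rack, one spring to a rod, right down onto the plate, tang end down as they stand, twisting gently whenever the tang snags instead of forcing it, and seat every loose fitting fully home in the pocket of the blue nest that matches its shape. Only when all of them are in place, throw the green lever right over to show that the kit is ready, and see that everything is still in its place. Leave the other things on the bench alone.

Things in the scene. Friction and masses are not known exactly. Their poses are not given: they have to be found in the camera images.
- rack: The spring rack: grey plate 170 x 170 mm, 12 mm thick, fixed to the bench, with three upright yellow rods, 75 mm tall above it. Origin: centre of its underside, z up. Each rod is a cross in section: four fins, 6 mm thick, reaching 15 mm from the rod's axis along the rack's +x, -x, +y and -y, with four open flutes between them, centred at 45 degrees to the fins.
- rod0 (a point): Foot of the first rod, on the plate's top (12 mm above the bench), at x -45 y +50 mm in the rack's frame. Every rod: fins full size up to 55 mm above the plate, then sloping in to 10 mm radius at 67 mm; a blunt nose, 7.5 mm radius tapering to 4 mm, ends at 75 mm.
- rod1 (a point): Foot of the second rod, on the plate's top, at x -45 y -50 mm in the rack's frame.
- rod2 (a point): Foot of the third rod, on the plate's top, at x +45 y 0 mm in the rack's frame.
- spring_a: Stiff dark steel compression spring (does not shorten) standing upright: 60 mm tall, 44 mm outside, 36 mm inside diameter, 90 g. Origin: centre of its lower end, z up its axis. In its lowest 4 mm a red tang of 4 mm wire points inward from its +x side to 10.5 mm from the axis. The outside feels like a 12-sided tube, a flat every 30 degrees from its x axis. May be absent.
- spring_b: Spring exactly like spring_a; may be absent. On threading, the tang must go down one of the rod's flutes. If it meets a fin it snags on its sloping top, the spring's lower end then hanging about 50 to 65 mm above the plate; turning the spring by up to 45 degrees frees it.
- spring_c: A third spring exactly like spring_a. It may be absent.
- nest: The kit nest: a blue plate 200 (x) x 180 (y) mm and 18 mm thick, fixed to the bench, with four pockets 12 mm deep, each about 5 mm wider than its part. Origin: centre of its underside, z up. The long pockets lie along the nest's x axis.
- pocket_cap (a point): Centre of the floor (6 mm above the bench) of the round pocket, at x +48 y +47 mm in the nest's frame.
- pocket_block (a point): Centre of the floor of the square pocket, at x +48 y -47 mm in the nest's frame, sides along the nest's axes.
- pocket_jaw (a point): Centre of the floor of the wide rectangular pocket (for 80 x 42 mm), at x -40 y +47 mm in the nest's frame, long side along the nest's x.
- pocket_bar (a point): Centre of the floor of the narrow rectangular pocket (for 98 x 28 mm), at x -40 y -47 mm in the nest's frame, long side along the nest's x.
- cap: Round black desk-grommet cap, 60 mm diameter, 40 mm tall. Origin: centre of its underside. It may be absent.
- block: Square bare-aluminium pivot block, 54 x 54 mm, 40 mm tall, sides along its own x and y. Origin: centre of its underside. It may be absent.
- jaw: Red rectangular clamp jaw, 80 (x) x 42 (y) mm, 40 mm tall. Origin: centre of its underside. It may be absent.
- bar: Orange rectangular hinge bar, 98 (x) x 28 (y) mm, 40 mm tall. Origin: centre of its underside. It may be absent.
- flag_base: Housing of the 'kit ready' lever, fixed to the bench: grey block 70 (x) x 50 (y) x 25 mm. Origin: centre of its underside, z up. The lever swings about the block's y axis, through a pivot 22 mm above the bench at its origin.
- flag_tip (a point): Centre of the green ball (26 mm diameter) at the lever's end, 70 mm from the pivot: about 83 mm above the bench at either end of its swing, 92 mm in the middle. The rod below it is 10 mm thick.
- flag (a joint): Angle of the lever in rad: 0 leaning 0.5 rad to the housing's -x side, 1.0 (the stop) fully over, leaning 0.5 rad to its +x side. Pushed with about 1 N towards the housing's +x; it stays where it is left.
- spray: Bystander: spray can, 52 mm diameter, 150 mm tall. Origin: centre of its underside.
- tape: Bystander: cardboard tape core lying flat, 80 mm diameter, 20 mm tall. Origin: centre of its underside.
- carton: Bystander: brown carton, 80 x 110 x 50 mm. Origin: centre of its underside.
- carton2: Bystander: white carton, 100 x 70 x 60 mm. Origin: centre of its underside.

How it is judged:
By the outcome, as a careful person would: the job done as asked, in the order asked, and still so for the second after the job is handed in, with the robot touching nothing.
Of spring_a, spring_b, spring_c only 2 to 3 are there at a start; the rules pass over those that are not, and their reading is None.
Of cap, block, jaw, bar only 3 to 4 are there at a start; the rules pass over those that are not, and their reading is None.
At some moment in a run one of cap, block, jaw, bar may be knocked a few centimetres aside while the robot is not near it.
It also fails if it takes over 210 s, if anything falls off the work surface, if the arm or the gripper's body presses on something with over 40 N, if the wrist force passes 120 N, or if a joint passes its speed limit or range.

ROBOT

A 6-joint arm with a two-finger parallel gripper is mounted at the origin on the work surface. World frame = base frame: x ahead of the robot, y to its left, z up, the work surface at z = 0. Lengths are in m, angles in degrees, forces in N, time in s.
With the tool pointing down it reaches from about 0.35 to 0.775 m from the base axis. Payload 5.5 kg.
Tool frame: the origin (TCP) lies midway between the tips of the shut fingers; the grasp point (between the pads) lies 19 mm behind it; z points along the fingers, y is the line along which they close (so a half turn about z gives the same grasp; the last joint's range is limited). The gripper opens to 85 mm and grips with 20 to 120 N. Pads are 22 mm wide; open, the fingers measure 114 mm over their backs; the gripper's body (76 mm by 85 mm) begins 54 mm behind the grasp point. The pads swing forward as they close: fully open they stand 13 mm farther back than shut.
Start: joints at [-84.889, 17.945, 2.641, 74.691, 0, 82.002], TCP at [0.13, -0.56, 0.231] pointing down, gripper open.
Joint ranges: [-158.12, 158.12], [-49.38, 96.58], [-58.88, 72.47], [-126.05, 133.96], [-84.25, 85.87], [-180, 180]. Speed limits (degrees/s): [147.25, 147.25, 180, 180, 180, 180].

INTERFACE

Orientations are given as a 3x3 rotation matrix whose columns are the frame's x, y, z axes.
In Python, from bench import bot gives the robot as it stands.
- The arm moves only by the tool nudge_tcp, called after "Call:" as name(argument=value, ...) on one line, values as JSON. Schema: {"type":"object","properties":{"deltas":{"type":"array","items":{"type":"array","items":{"type":"array","items":{"type":"number"},"minItems":6,"maxItems":6},"minItems":1,"maxItems":20},"minItems":1,"maxItems":1},"finger_gap":{"type":"number"},"grip_n":{"type":"number"},"only":{"type":"string"},"quiet":{"type":"boolean"},"lines":{"type":"string"}},"required":["deltas"],"additionalProperties":false}. deltas is a list that holds a single list of rows (three levels of brackets), with 1 to 20 rows, each of 6 numbers: dx, dy, dz in m, then a rotation vector rx, ry, rz in degrees; each row is the pose to reach, as a shift and turn from the pose commanded when the call began, along the tool's axes at that moment; what a row does not reach only later rows make up. A row lasts 1/8 s, in which the tool goes at most 0.0625 m and 10.7 degrees, less where a joint would pass 70% of its speed; a pose out of reach is approached as far as the arm can. finger_gap is the finger opening in m, set as the call begins (left out keeps the last). The fingers move at their own pace and stop on an object; grip_n is the grip in N (left out, the last holds). Time passes only in rows, so rows that do not move let the fingers close. The tool returns the time, the measured TCP pose, the force, the opening and the grip force at its end. only (a regular expression) keeps the lines of the reply that match it, lines (a string "A,B") keeps lines A to B, and quiet returns only ok. Input that does not fit is refused with a message, and nothing moves.
- bot.read_state(): the state, without advancing time (a new reading comes with each control period).
- bot.read_camera(name): name is "side" or "top"; returns the picture (480x640x3 uint8, red, green, blue); there is no depth.
- bot.get_calibration(name): a dict with "fx", "fy", "cx", "cy" (pixels), "extrinsics" (4x4, takes a point from camera to world coordinates). Camera axes: x right, y up, looking along -z (the intrinsics and any distortion apply to the point x, -y, -z); pixel columns grow to the right and rows downward; lengths in m; the calibration is good to about 2 mm. A picture is of the moment at which its call begins. get_calibration takes no time and is no camera call.
- bot.finish_job(): hands the job in; it is judged then, once.
The state is a dict: "t": time; "joint_positions": joint angles; "joint_vel": joint speeds; "effort": joint torques, N m; "position": TCP position; "orientation": TCP orientation; "ft_force": force on the tool from outside, world axes, zero at the start; "torque": the same for the moment, N m; "gripper_width": finger opening in m; "grasp_force": force on a finger pad.
Only numpy, scipy, OpenCV 4.12 (cv2) and the standard library are available. Lean on these libraries where they do the work, as an engineer would, in place of code of your own. Each camera call takes 0.05 s, during which the arm holds its last target. There are 200 camera calls.

## Working session

There is one attempt and no reset: what is moved stays moved. The work goes in short steps, Python scripts to look and compute and a tool call to move; the robot and the scene stay as the last step left them, time stands still between calls to the robot, and variables do not carry over. Pictures are saved under pics/ and viewed, at most 14 in all, crops included, and the job is handed in when it is done.

```bash
ls; mkdir -p pics; python3 - <<'E'
from bench import bot
import cv2
for n in ("top","side"):
    im=bot.read_camera(n); cv2.imwrite(f"pics/{n}0.png",im[:,:,::-1])
    c=bot.get_calibration(n); print(n,c)
s=bot.read_state(); print(s)
E
```

```text
bench.py
pics
top {'fx': 489.4912197246122, 'fy': 489.4912197246122, 'cx': 320.99862977825455, 'cy': 238.66168924295036, 'extrinsics': array([[ 4.24570365e-04,  9.91168222e-01, -1.32609860e-01,
         3.26357715e-01],
       [-9.99997195e-01,  1.11827207e-04, -2.36580900e-03,
        -1.46201318e-02],
       [-2.33008531e-03,  1.32610492e-01,  9.91165490e-01,
         1.26952017e+00],
       [ 0.00000000e+00,  0.00000000e+00,  0.00000000e+00,
         1.00000000e+00]])}
side {'fx': 448.0031921960335, 'fy': 448.0031921960335, 'cx': 317.4362765667973, 'cy': 238.08949344445767, 'extrinsics': array([[-0.65809845,  0.5393069 , -0.52540889, -0.07821937],
       [-0.75284359, -0.46063814,  0.47014787,  0.53342726],
       [ 0.01153062,  0.7049543 ,  0.709159  ,  0.87538395],
       [ 0.        ,  0.        ,  0.        ,  1.        ]])}
{'t': 0.1, 'joint_positions': array([-8.48881013e+01,  1.79871893e+01,  2.58242202e+00,  7.46905019e+01,
        6.01488033e-04,  8.20033116e+01]), 'joint_vel': array([ 0.02429472, -0.06894658,  0.19498163, -0.04569937,  0.05577835,
        0.01726536]), 'effort': array([ 2.87468392e-03, -4.81723809e+01,  2.99244457e+01,  1.27397847e-02,
       -7.91003640e-05, -7.56820015e-06]), 'position': array([ 0.13037814, -0.55954855,  0.23048362]), 'orientation': array([[ 9.73942006e-01,  2.26797157e-01, -1.37697591e-04],
       [ 2.26797070e-01, -9.73940626e-01,  1.65708148e-03],
       [ 2.41712090e-04, -1.64513067e-03, -9.99998618e-01]]), 'ft_force': array([0.10646772, 0.86418505, 0.38454958]), 'torque': array([ 0.03335293, -0.01921876,  0.01194033]), 'grasp_force': 0.0, 'gripper_width': 0.08563961800564909}
```

View pics/top0.png

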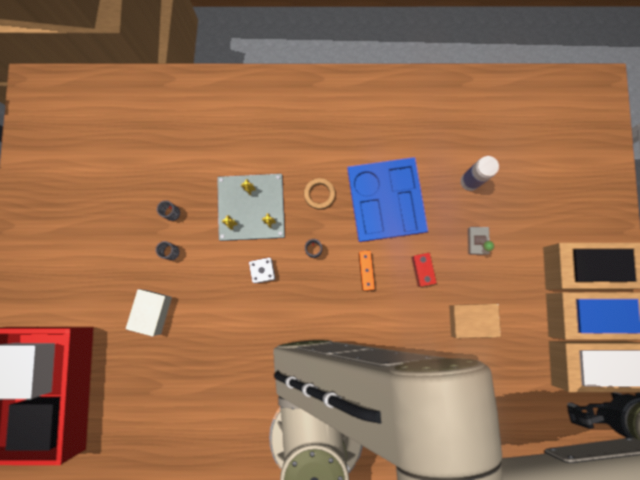

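View pics/side0.png

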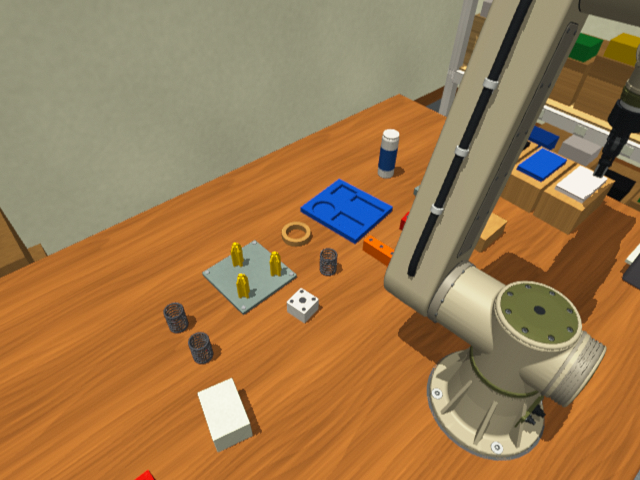

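The top view shows:
- Springs near (169,211), (168,251) and (315,249).
- Block at (262,270), bar at (367,271) and jaw at (424,269).
- Rack at (251,207), nest at (387,200) and lever at (482,241).

The cap isn't visible. Next I measure these with colour masks.

```bash
cat > h.py <<'E'
from bench import bot
import cv2, numpy as np
def ray(n,px):
    c=bot.get_calibration(n);E=c["extrinsics"]
    d=E[:3,:3]@np.array([(px[0]-c["cx"])/c["fx"],-(px[1]-c["cy"])/c["fy"],-1.]);return E[:3,3],d
def onz(n,px,z):
    o,d=ray(n,px);return o+d*(z-o[2])/d[2]
def proj(n,p):
    c=bot.get_calibration(n);E=c["extrinsics"];q=E[:3,:3].T@(np.asarray(p)-E[:3,3])
    return np.array([c["cx"]-c["fx"]*q[0]/q[2],c["cy"]+c["fy"]*q[1]/q[2]])
def blobs(im,lo,hi,box,amin=20,k=0):
    x0,y0,x1,y1=box;h=cv2.cvtColor(im,cv2.COLOR_RGB2HSV)[y0:y1,x0:x1]
    m=cv2.inRange(h,lo,hi)
    if k:m=cv2.morphologyEx(m,cv2.MORPH_CLOSE,np.ones((k,k)))
    cs=cv2.findContours(m,cv2.RETR_EXTERNAL,cv2.CHAIN_APPROX_NONE)[0]
    return [c+np.array([[x0,y0]]) for c in sorted(cs,key=cv2.contourArea,reverse=True) if cv2.contourArea(c)>=amin]
def rect(n,c,z):
    "min-area rectangle of a contour cast on height z: centre, sizes, long-side angle"
    P=np.array([onz(n,p[0],z)[:2] for p in c],np.float32)*1000
    (cx,cy),(w,h),a=cv2.minAreaRect(P)
    if w<h:w,h,a=h,w,a+90
    return np.round([cx,cy,w,h,(a+90)%180-90],1)
E
python3 - <<'E'
from h import *
im=cv2.cvtColor(cv2.imread('pics/top0.png'),cv2.COLOR_BGR2RGB)
hs=cv2.cvtColor(im,cv2.COLOR_RGB2HSV)
for n,p in dict(spr=(162,208),spr2=(315,242),plate=(240,205),wood=(200,260),block=(262,262),bar=(367,262),jaw=(424,262),nest=(385,200),fb=(476,236),ball=(489,246)).items(): print(n,hs[p[1],p[0]])
c=cv2.resize(im[140:350,110:510],None,fx=2,fy=2,interpolation=cv2.INTER_CUBIC); cv2.imwrite('pics/c1.png',c[:,:,::-1])
big=[im[195:265,145:190],im[225:265,295:335]]
for n,lo,hi,z,b in [('nest',(100,150,60),(125,255,255),.018,(330,140,440,250)),('bar',(3,190,150),(14,255,255),.04,(350,245,385,300)),('jaw',(170,150,80),(180,255,255),.04,(400,245,450,300)),('jaw0',(0,190,80),(4,255,255),.04,(400,245,450,300)),('block',(0,0,140),(180,60,255),.04,(240,250,285,295)),('plate',(0,0,90),(180,60,255),.012,(205,160,295,250)),('fb',(0,0,40),(180,60,255),.025,(460,220,500,262)),('ball',(45,80,50),(75,255,255),.083,(470,220,510,262))]:
    for c in blobs(im,lo,hi,b,15,3)[:2]: print(n,rect('top',c,z),cv2.contourArea(c))
E
```

```text
spr [135   7  70]
spr2 [ 4 55 65]
plate [ 75  11 178]
wood [ 13 151 182]
block [120   2 248]
bar [ 13 183 244]
jaw [  0 144 179]
nest [112 161 206]
fb [  7  55 116]
ball [ 53 109 164]
nest [ 598.4 -183.   196.3  175.7    8.3] 4743.5
jaw0 [ 412.  -277.6   66.7   24.8   11.4] 93.0
block [411.7 138.   57.3  56.4 -78.7] 466.0
plate [579.4 173.1 171.1 170.5 -87.2] 4052.0
fb [ 489.6 -415.3   68.8   48.8   -2.3] 416.5
ball [ 469.6 -420.3   17.2   14.7  -90. ] 32.5
```

View pics/c1.png

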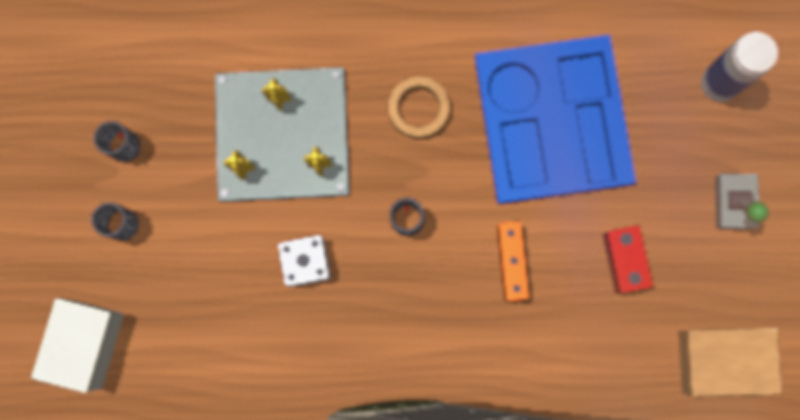

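```bash
python3 - <<'E'
from h import *
T=cv2.cvtColor(cv2.imread('pics/top0.png'),cv2.COLOR_BGR2RGB);S=cv2.cvtColor(cv2.imread('pics/side0.png'),cv2.COLOR_BGR2RGB)
for n,lo,hi,z,b in [('bar',(3,165,215),(18,255,255),.04,(350,245,385,300)),('block',(0,0,100),(180,60,255),.04,(240,250,285,295)),('jaw',(0,120,120),(5,255,255),.04,(400,245,450,300)),('ball',(40,70,50),(80,255,255),.083,(470,220,510,262))]:
    for c in blobs(T,lo,hi,b,15,5)[:1]: print(n,rect('top',c,z),cv2.contourArea(c))
for n,lo,hi,z,b in [('nest',(100,150,60),(125,255,255),.018,(290,170,400,250)),('plate',(0,0,90),(180,60,255),.012,(195,230,300,315)),('block',(0,0,60),(180,60,255),.02,(280,280,325,325)),('bar',(3,165,150),(18,255,255),.02,(355,230,400,275))]:
    for c in blobs(S,lo,hi,b,15,5)[:1]: print('side',n,rect('side',c,z),cv2.contourArea(c))
for n,im,bs in (('top',T,[(150,195,185,228),(150,236,185,268),(300,235,332,264)]),('side',S,[(158,295,192,338),(185,328,216,368),(315,245,342,280)])):
    for b in bs:
        x0,y0,x1,y1=b;m=(im[y0:y1,x0:x1].max(2)<100).astype(np.uint8)
        c=blobs(im,(0,0,0),(180,255,100),b,15,5)[0]
        r=cv2.minAreaRect(c);print(n,r,np.round(onz(n,r[0],.03)*1000,1))
# yellow rods
for n,im,b in (('top',T,(210,170,290,240)),('side',S,(200,235,300,305))):
    for c in blobs(im,(20,120,80),(35,255,255),b,8): print(n,'rod',cv2.minAreaRect(c),np.round(onz(n,cv2.minAreaRect(c)[0],.05)*1000,1))
cr=[cv2.resize(T[y:y+40,x:x+40],(260,260),interpolation=cv2.INTER_CUBIC) for x,y in((150,192),(150,232),(296,230))]
cs=[cv2.resize(S[y:y+40,x:x+40],(260,260),interpolation=cv2.INTER_CUBIC) for x,y in((156,298),(181,328),(309,242))]
cv2.imwrite('pics/c2.png',np.vstack([np.hstack(cr),np.hstack(cs)])[:,:,::-1])
E
```

```text
bar [ 412.1 -125.7   96.6   26.5    4.3] 351.0
block [411.  137.4  58.2  57.9 -78.6] 484.0
jaw [ 413.  -269.8   79.4   46.3   11.3] 528.0
ball [ 468.3 -419.1   19.5   18.6  -46. ] 47.0
side nest [ 594.2 -177.5  205.4  190.5    8.2] 2998.5
side plate [577.3 176.8 173.6 173.1 -87.2] 3040.0
side block [413.6 137.1  72.7  70.2 -78.7] 659.5
side bar [ 416.4 -123.3  166.7  120.9  -44.5] 1520.5
top ((170.80001831054688, 211.9000244140625), (28.174455642700195, 15.20526123046875), 26.56505012512207) [561.7 375.2  30. ]
top ((167.93104553222656, 250.67242431640625), (23.026222229003906, 15.412713050842285), 21.801410675048828) [461.3 378.4  30. ]
top ((314.0, 248.5), (17.0, 16.0), 90.0) [466.9   6.2  30. ]
side ((177.50001525878906, 317.0000305175781), (29.96331024169922, 24.149532318115234), 63.43495178222656) [564.2 378.   30. ]
side ((200.9598846435547, 347.98541259765625), (31.35393524169922, 22.050457000732422), 64.98310089111328) [460.7 379.2  30. ]
side ((328.0, 262.0), (26.0, 16.0), 90.0) [466.6   8.7  30. ]
top rod ((248.0, 186.50001525878906), (12.020814895629883, 7.77817440032959), 45.0) [623.7 174.6  50. ]
top rod ((229.25001525878906, 221.75001525878906), (11.31370735168457, 7.778173923492432), 45.0) [532.6 220.1  50. ]
top rod ((268.5, 220.00001525878906), (10.60660171508789, 7.77817440032959), 45.0) [537.1 121.   50. ]
side rod ((242.21621704101562, 285.29730224609375), (24.988645553588867, 12.165525436401367), 80.53767395019531) [530.4 223.2  50. ]
side rod ((236.3648681640625, 254.18922424316406), (24.824247360229492, 11.507928848266602), 80.53767395019531) [622.3 177.8  50. ]
side rod ((274.767333984375, 263.17327880859375), (24.57741928100586, 11.243921279907227), 84.2894058227539) [536.  123.2  50. ]
```

View pics/c2.png

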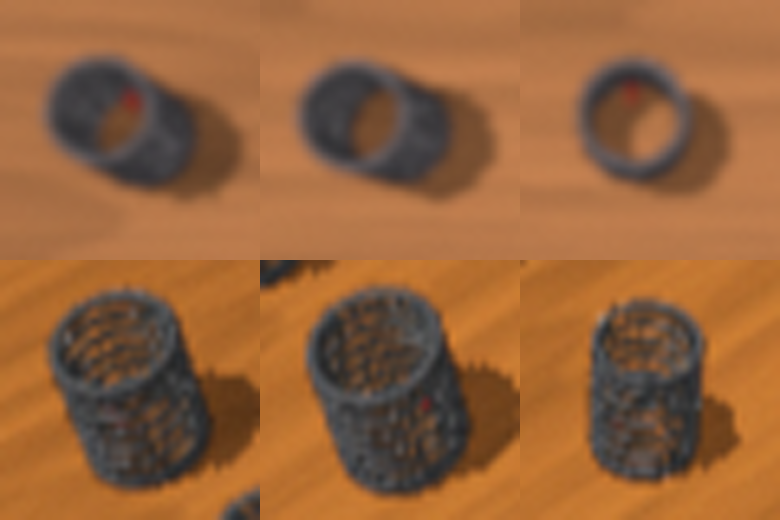

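The tangs show in the crops: spring 1 at (132,98) and spring 3 at (632,90) in the top row, spring 2 at (425,405) in the side row. I cast those to z=2 mm and the top rings to z=60 mm.

```bash
python3 - <<'E'
from h import *
C={1:(563,376.6),2:(461,378.8),3:(466.8,7.5)}
for i,n,p in ((1,'top',(170.3,207.1)),(2,'side',(206.4,350.3)),(3,'top',(313.2,243.8))):
    q=onz(n,p,.002)[:2]*1000;d=q-C[i];print(i,q.round(1),d.round(1),np.degrees(np.arctan2(d[1],d[0])).round())
for p in ((150+103/6.5,192+111/6.5),(150+(353-260)/6.5,232+117/6.5),(296+(634-520)/6.5,230+119/6.5)): print('top ring',(onz('top',p,.06)*1000).round(1))
for p in ((156+113/6.5,298+(342-260)/6.5),(181+(375-260)/6.5,328+(345-260)/6.5),(309+(648-520)/6.5,242+(342-260)/6.5)): print('side ring',(onz('side',p,.06)*1000).round(1))
E
```

```bash
cat >> h.py <<'E'
from scipy.spatial.transform import Rotation as Ro
def plan(*W):
    "tool-axis rows for TCP waypoints (x,y,z mm, yaw of tool x), from the present pose"
    s=bot.read_state();p,R=s["position"]*1000,s["orientation"]
    for x,y,z,f in W:
        c,n=np.cos(np.radians(f)),np.sin(np.radians(f))
        G=np.array([[c,n,0],[n,-c,0],[0,0,-1.]])
        d=R.T@(np.array([x,y,z])-p);r=Ro.from_matrix(R.T@G).as_rotvec(degrees=True)
        print((x,y,z,f),"->",np.round(d/1000,4),np.round(r,1))
E
python3 -c "
from h import *
plan((411.5,-124.5,110,184.3),(411.5,-124.5,13,184.3))"
```

```text
(411.5, -124.5, 110, 184.3) -> [ 0.3724 -0.3598  0.1212] [ 0.000e+00 -1.000e-01 -1.712e+02]
(411.5, -124.5, 13, 184.3) -> [ 0.3724 -0.3596  0.2182] [ 0.000e+00 -1.000e-01 -1.712e+02]
```

Call:
nudge_tcp(deltas=[[[0.372, -0.36, 0.121, 0, -0.1, -171], [0.372, -0.36, 0.121, 0, -0.1, -171], [0.372, -0.36, 0.121, 0, -0.1, -171], [0.372, -0.36, 0.121, 0, -0.1, -171], [0.372, -0.36, 0.121, 0, -0.1, -171], [0.372, -0.36, 0.121, 0, -0.1, -171], [0.372, -0.36, 0.121, 0, -0.1, -171], [0.372, -0.36, 0.121, 0, -0.1, -171], [0.372, -0.36, 0.121, 0, -0.1, -171], [0.372, -0.36, 0.121, 0, -0.1, -171], [0.372, -0.36, 0.121, 0, -0.1, -171], [0.372, -0.36, 0.121, 0, -0.1, -171], [0.372, -0.36, 0.121, 0, -0.1, -171], [0.372, -0.36, 0.121, 0, -0.1, -171], [0.372, -0.36, 0.121, 0, -0.1, -171], [0.372, -0.36, 0.121, 0, -0.1, -171], [0.372, -0.36, 0.121, 0, -0.1, -171], [0.372, -0.36, 0.121, 0, -0.1, -171]]], finger_gap=0.085)

```text
t: 2.35
position: [0.4109, -0.125, 0.1101]
orientation: [[-0.998, -0.069, -0.0], [-0.069, 0.998, -0.001], [0.0, -0.001, -1.0]]
ft_force: [-0.6, 0.2, -0.4]
gripper_width: 0.085
grasp_force: 0.0
```

```bash
python3 - <<'E'
from h import *
for n in ('top','side'):cv2.imwrite(f'pics/{n}1.png',bot.read_camera(n)[:,:,::-1])
a=cv2.imread('pics/top1.png')[150:480];b=cv2.imread('pics/side1.png')[150:400]
cv2.imwrite('pics/c3.png',np.vstack([a,b]))
plan((411.5,-124.5,110,184.3),(411.5,-124.5,13,184.3));print(bot.read_state()['joint_positions'])
E
```

```text
(411.5, -124.5, 110, 184.3) -> [-0.0005  0.0005  0.0002] [-0.1 -0.  -0.3]
(411.5, -124.5, 13, 184.3) -> [-0.0006  0.0006  0.0972] [-0.1 -0.  -0.3]
[-27.6137155    6.5160681  -29.75472872  53.69637378  -0.05924429
 -31.61910015]
```

View pics/c3.png

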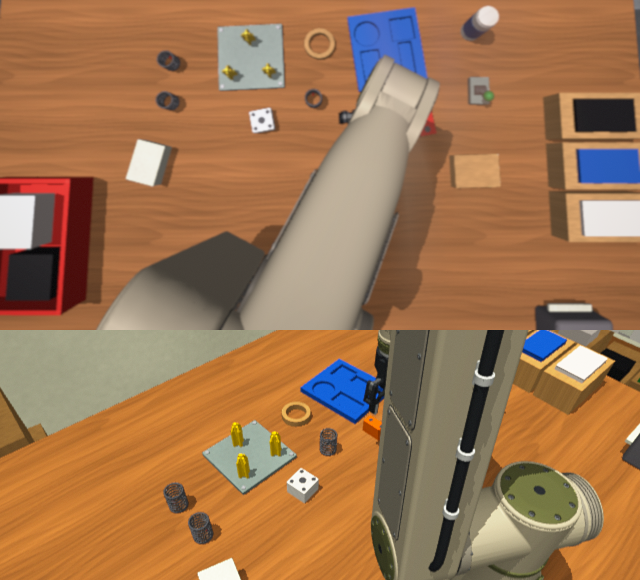

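With the arm moved, no cap shows anywhere on the bench. The bar is unmoved under the gripper, so I descend and grip.

Call:
nudge_tcp(deltas=[[[0, 0, 0.05, 0, 0, 0], [-0.0005, 0.0005, 0.08, 0, 0, 0], [-0.0005, 0.0005, 0.097, 0, 0, 0], [-0.0005, 0.0005, 0.097, 0, 0, 0]]])

```text
t: 2.95
position: [0.4103, -0.1241, 0.0122]
orientation: [[-0.998, -0.071, -0.003], [-0.071, 0.998, 0.0], [0.003, 0.0, -1.0]]
ft_force: [0.2, -0.2, -0.0]
gripper_width: 0.0844
grasp_force: 0.0
```

Call:
nudge_tcp(deltas=[[[0, 0, 0, 0, 0, 0], [0, 0, 0, 0, 0, 0], [0, 0, 0, 0, 0, 0], [0, 0, 0, 0, 0, 0], [0, 0, 0, 0, 0, 0], [0, 0, 0, 0, 0, 0]]], finger_gap=0.015, grip_n=40)

```text
t: 3.7
position: [0.4123, -0.1252, 0.0141]
orientation: [[-0.997, -0.072, 0.002], [-0.072, 0.997, -0.002], [-0.001, -0.002, -1.0]]
ft_force: [-1.5, 0.1, 6.1]
gripper_width: 0.0275
grasp_force: 40.0
```

```bash
python3 -c "
from h import *
plan((411,-124.5,85,184.3),(563.5,-232.5,85,188.3),(563.5,-232.5,30,188.3),(563.5,-232.5,19.5,188.3))"
```

```text
(411, -124.5, 85, 184.3) -> [ 0.0011  0.0006 -0.0709] [-0.1  0.1 -0.2]
(563.5, -232.5, 85, 188.3) -> [-0.1433 -0.118  -0.0704] [-0.1  0.1 -4.2]
(563.5, -232.5, 30, 188.3) -> [-0.1432 -0.1179 -0.0154] [-0.1  0.1 -4.2]
(563.5, -232.5, 19.5, 188.3) -> [-0.1432 -0.1179 -0.0049] [-0.1  0.1 -4.2]
```

Call:
nudge_tcp(deltas=[[[0, 0, -0.05, 0, 0, 0], [0, 0, -0.07, 0, 0, 0], [-0.143, -0.118, -0.07, 0, 0, -4.2], [-0.143, -0.118, -0.07, 0, 0, -4.2], [-0.143, -0.118, -0.07, 0, 0, -4.2], [-0.143, -0.118, -0.07, 0, 0, -4.2], [-0.143, -0.118, -0.03, 0, 0, -4.2], [-0.143, -0.118, -0.025, 0, 0, -4.2], [-0.143, -0.118, -0.025, 0, 0, -4.2]]])

```text
t: 4.82
position: [0.5617, -0.2313, 0.0384]
orientation: [[-0.989, -0.145, -0.001], [-0.145, 0.989, -0.0], [0.001, -0.0, -1.0]]
ft_force: [0.1, 0.4, -1.2]
gripper_width: 0.0273
grasp_force: 40.4
```

```bash
python3 - <<'E'
from h import *
for n in ('top','side'):cv2.imwrite(f'pics/{n}2.png',bot.read_camera(n)[:,:,::-1])
a=cv2.imread('pics/top2.png')[140:300,330:530];b=cv2.imread('pics/side2.png')[160:260,280:405]
cv2.imwrite('pics/c4.png',np.hstack([cv2.resize(a,(400,320)),cv2.resize(b,(400,320))]))
plan((563.5,-232.5,20,188.3))
E
```

```text
(563.5, -232.5, 20, 188.3) -> [-0.0003 -0.0003  0.0199] [-0.1  0.1  0. ]
```

View pics/c4.png

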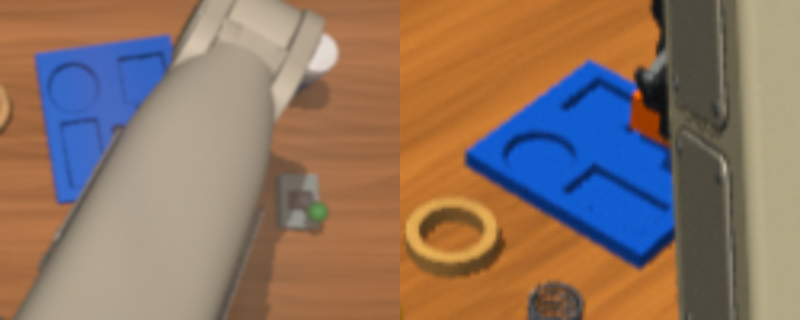

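The arm hides the pocket in both views, so I go down by touch. I'll stop short, then press gently and check height and force.

Call:
nudge_tcp(deltas=[[[0, 0, 0.012, 0, 0, 0], [0, 0, 0.019, 0, 0, 0], [0, 0, 0.0195, 0, 0, 0], [0, 0, 0.0195, 0, 0, 0]]])

```text
t: 5.42
position: [0.5652, -0.2345, 0.0304]
orientation: [[-0.989, -0.145, 0.009], [-0.145, 0.989, -0.008], [-0.008, -0.009, -1.0]]
ft_force: [-19.6, 5.0, 60.6]
gripper_width: 0.0271
grasp_force: 64.1
```

Call:
nudge_tcp(deltas=[[[0, 0, 0.005, 0, 0, 0], [0, 0, 0, 0, 0, 0], [0, 0, 0, 0, 0, 0], [0, 0, 0, 0, 0, 0]]])

```text
t: 5.92
position: [0.5649, -0.235, 0.0204]
orientation: [[-0.99, -0.143, 0.005], [-0.143, 0.99, -0.007], [-0.004, -0.007, -1.0]]
ft_force: [2.4, -6.4, 2.0]
gripper_width: 0.0273
grasp_force: 45.6
```

```bash
python3 - <<'E'
from h import *
im=cv2.imread('pics/top0.png');sd=cv2.imread('pics/side0.png')
a=cv2.resize(im[150:250,335:440],(630,600),interpolation=cv2.INTER_CUBIC)
cv2.imwrite('pics/c5.png',a)
# predicted pocket outlines with the present nest estimate -> pixels in crop
c,s=np.cos(np.radians(8.3)),np.sin(np.radians(8.3))
for nm,(x,y,w,h) in dict(bar=(-40,-47,103,33),jaw=(-40,47,85,47),block=(48,-47,59,59),nest=(0,0,200,180)).items():
    q=[]
    for i,j in((1,1),(1,-1),(-1,-1),(-1,1)):
        u,v=x+i*w/2,y+j*h/2;p=proj('top',np.array([596.3+c*u-s*v,-180.2+s*u+c*v,18])/1000);q.append(((p-[335,150])*6).round().astype(int).tolist())
    print(nm,q)
c0=blobs(cv2.cvtColor(im,cv2.COLOR_BGR2RGB),(100,120,40),(130,255,255),(330,140,440,250))[0]
print(((cv2.boxPoints(cv2.minAreaRect(c0))-[335,150]+.5)*6).round())
E
```

```text
bar [[369, 263], [444, 252], [484, 483], [408, 494]]
jaw [[143, 316], [250, 300], [281, 492], [173, 507]]
block [[315, 121], [448, 102], [471, 232], [337, 251]]
nest [[65, 106], [470, 48], [548, 494], [135, 554]]
[[ 77. 106.]
 [482.  42.]
 [553. 490.]
 [147. 554.]]
```

View pics/c5.png

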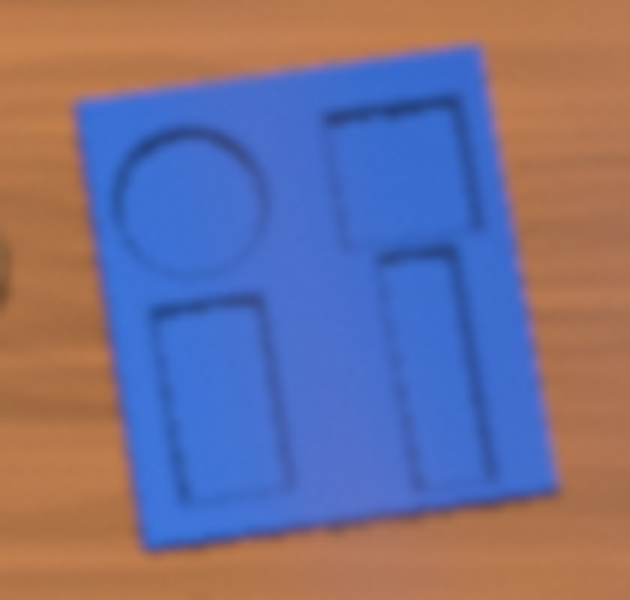

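The bar dropped into its pocket when the command pressed again: TCP z is 20.4 mm with low force. The final position shows the top camera is the accurate one, so I use top-only estimates from here. I release and lift.

Call:
nudge_tcp(deltas=[[[0, 0, 0, 0, 0, 0], [0, 0, 0, 0, 0, 0], [0, 0, 0, 0, 0, 0], [0, 0, -0.06, 0, 0, 0], [0, 0, -0.09, 0, 0, 0], [0, 0, -0.09, 0, 0, 0]]], finger_gap=0.085)

```text
t: 6.68
position: [0.5645, -0.2328, 0.1118]
orientation: [[-0.989, -0.145, 0.005], [-0.145, 0.989, -0.004], [-0.004, -0.004, -1.0]]
ft_force: [-0.0, -0.5, -0.7]
gripper_width: 0.0847
grasp_force: 0.0
```

```bash
python3 - <<'E'
from h import *
plan((413,-269.8,110,191.3),(413,-269.8,11,191.3))
E
```

```text
(413, -269.8, 110, 191.3) -> [ 0.1553 -0.0147  0.0012] [-0.3  0.2 -3. ]
(413, -269.8, 11, 191.3) -> [ 0.1557 -0.0143  0.1002] [-0.3  0.2 -3. ]
```

Call:
nudge_tcp(deltas=[[[0.155, -0.0147, 0, 0, 0, -3], [0.155, -0.0147, 0, 0, 0, -3], [0.155, -0.0147, 0, 0, 0, -3], [0.155, -0.0147, 0, 0, 0, -3], [0.155, -0.0145, 0.05, 0, 0, -3], [0.155, -0.0145, 0.09, 0, 0, -3], [0.155, -0.0145, 0.099, 0, 0, -3], [0.155, -0.0145, 0.099, 0, 0, -3]]])

```text
t: 7.68
position: [0.4116, -0.2684, 0.0096]
orientation: [[-0.98, -0.197, -0.001], [-0.197, 0.98, -0.0], [0.001, 0.0, -1.0]]
ft_force: [0.1, 0.6, 0.3]
gripper_width: 0.0849
grasp_force: 0.0
```

Call:
nudge_tcp(deltas=[[[0, 0, 0, 0, 0, 0], [0, 0, 0, 0, 0, 0], [0, 0, 0, 0, 0, 0], [0, 0, 0, 0, 0, 0], [0, 0, 0, 0, 0, 0]]], finger_gap=0.03, grip_n=40)

```text
t: 8.3
position: [0.4126, -0.2701, 0.0115]
orientation: [[-0.981, -0.196, 0.003], [-0.196, 0.981, -0.004], [-0.002, -0.004, -1.0]]
ft_force: [-0.3, -0.7, 6.2]
gripper_width: 0.041
grasp_force: 41.5
```

```bash
python3 - <<'E'
from h import *
f=8.5;c,s=np.cos(np.radians(f)),np.sin(np.radians(f))
for n,u,v in(('jaw',-40,47),('block',48,-47),('bar',-40,-47)): print(n,598.2+c*u-s*v,-183.7+s*u+c*v)
E
```

```text
jaw 551.6923231424316 -143.12863086717434
block 652.6198037644638 -223.08889384378875
bar 565.5864077886151 -236.0961220231945
```

```bash
python3 -c "
from h import *
plan((412.6,-270,85,191.3),(551.4,-142.7,85,188.5),(551.4,-142.7,37,188.5),(551.4,-142.7,17,188.5))"
```

```text
(412.6, -270, 85, 191.3) -> [-0.0002 -0.0002 -0.0735] [-0.2  0.1  0. ]
(551.4, -142.7, 85, 188.5) -> [-0.1612  0.0974 -0.0736] [-0.2  0.1  2.8]
(551.4, -142.7, 37, 188.5) -> [-0.1611  0.0976 -0.0256] [-0.2  0.1  2.8]
(551.4, -142.7, 17, 188.5) -> [-0.1611  0.0977 -0.0056] [-0.2  0.1  2.8]
```

Call:
nudge_tcp(deltas=[[[0, 0, -0.05, 0, 0, 0], [0, 0, -0.073, 0, 0, 0], [-0.161, 0.0974, -0.073, 0, 0, 2.8], [-0.161, 0.0974, -0.073, 0, 0, 2.8], [-0.161, 0.0974, -0.073, 0, 0, 2.8], [-0.161, 0.0974, -0.073, 0, 0, 2.8], [-0.161, 0.0974, -0.073, 0, 0, 2.8], [-0.161, 0.0975, -0.03, 0, 0, 2.8], [-0.161, 0.0975, -0.02, 0, 0, 2.8], [-0.161, 0.0975, -0.02, 0, 0, 2.8], [-0.161, 0.0976, -0.01, 0, 0, 2.8], [-0.161, 0.0976, -0.006, 0, 0, 2.8], [-0.161, 0.0976, -0.006, 0, 0, 2.8]]])

```text
t: 9.93
position: [0.5534, -0.1424, 0.022]
orientation: [[-0.989, -0.148, 0.009], [-0.148, 0.989, -0.003], [-0.008, -0.004, -1.0]]
ft_force: [-4.3, 5.5, 30.7]
gripper_width: 0.0415
grasp_force: 47.6
```

Call:
nudge_tcp(deltas=[[[0, 0, 0, 0, 0, 0], [0.0015, 0, 0, 0, 0, 0], [0.0015, 0.0015, 0, 0, 0, 0], [0, -0.0015, 0, 0, 0, 0], [-0.0015, 0, 0, 0, 0, 0], [0, 0, 0, 0, 0, 0], [0, 0, 0, 0, 0, 0]]])

```text
t: 10.8
position: [0.5534, -0.1424, 0.022]
orientation: [[-0.989, -0.148, 0.009], [-0.148, 0.989, -0.003], [-0.008, -0.004, -1.0]]
ft_force: [-4.8, 4.9, 29.8]
gripper_width: 0.0413
grasp_force: 47.5
```

Call:
nudge_tcp(deltas=[[[0, 0, -0.004, 0, 0, 0], [0.0015, 0.0015, -0.006, 0, 0, 0], [0.0015, 0.0015, -0.006, 0, 0, 0]]], grip_n=60)

```text
t: 11.18
position: [0.5494, -0.1415, 0.0228]
orientation: [[-0.989, -0.147, 0.002], [-0.147, 0.989, -0.003], [-0.002, -0.004, -1.0]]
ft_force: [1.4, -2.9, 6.0]
gripper_width: 0.041
grasp_force: 61.9
```

Call:
nudge_tcp(deltas=[[[0, 0, 0.004, 0, 0, 0], [0, 0, 0.006, 0, 0, 0], [0, 0, 0.006, 0, 0, 0], [0, 0, 0.006, 0, 0, 0]]])

```text
t: 11.68
position: [0.5497, -0.1415, 0.0223]
orientation: [[-0.989, -0.148, 0.005], [-0.148, 0.989, -0.005], [-0.004, -0.005, -1.0]]
ft_force: [-12.5, 1.5, 47.6]
gripper_width: 0.0413
grasp_force: 67.4
```

Call:
nudge_tcp(deltas=[[[0, 0, -0.005, 0, 0, 0], [0, 0, -0.005, 0, 0, 0], [0, 0, -0.005, 0, 0, 0], [0, 0, -0.06, 0, 0, 0], [0, 0, -0.1, 0, 0, 0], [0, 0, -0.1, 0, 0, 0]]], finger_gap=0.085, grip_n=40)

```text
t: 12.42
position: [0.5505, -0.141, 0.1185]
orientation: [[-0.989, -0.148, 0.005], [-0.148, 0.989, -0.003], [-0.005, -0.004, -1.0]]
ft_force: [0.0, 0.3, 0.6]
gripper_width: 0.0847
grasp_force: 0.0
```

```bash
python3 -c "
from h import *
plan((411.2,137.6,120,191.4),(411.2,137.6,10,191.4))"
```

```text
(411.2, 137.6, 120, 191.4) -> [ 0.0965  0.2961 -0.0031] [-0.2  0.3 -2.9]
(411.2, 137.6, 10, 191.4) -> [0.097  0.2966 0.1069] [-0.2  0.3 -2.9]
```

Call:
nudge_tcp(deltas=[[[0.0965, 0.296, -0.003, 0, 0, -2.9], [0.0965, 0.296, -0.003, 0, 0, -2.9], [0.0965, 0.296, -0.003, 0, 0, -2.9], [0.0965, 0.296, -0.003, 0, 0, -2.9], [0.0965, 0.296, -0.003, 0, 0, -2.9], [0.0965, 0.296, -0.003, 0, 0, -2.9], [0.0965, 0.296, -0.003, 0, 0, -2.9]]])

```text
t: 13.3
position: [0.4086, 0.1383, 0.1174]
orientation: [[-0.98, -0.199, -0.001], [-0.199, 0.98, -0.002], [0.002, -0.002, -1.0]]
ft_force: [0.4, 0.3, 0.9]
gripper_width: 0.0846
grasp_force: 0.0
```

```bash
python3 - <<'E'
from h import *
for n in ('top','side'):cv2.imwrite(f'pics/{n}3.png',bot.read_camera(n)[:,:,::-1])
a=cv2.imread('pics/top3.png')[140:320,320:500];b=cv2.imread('pics/side3.png')[160:280,270:430]
cv2.imwrite('pics/c6.png',np.hstack([cv2.resize(a,(400,400)),cv2.resize(b,(400,400))]))
T=cv2.cvtColor(cv2.imread('pics/top3.png'),cv2.COLOR_BGR2RGB)
for n,lo,hi,b in [('bar',(3,165,215),(18,255,255),(380,180,440,250)),('jaw',(0,120,120),(5,255,255),(350,180,400,250)),('block',(0,0,100),(180,60,255),(240,250,285,295))]:
    for c in blobs(T,lo,hi,b,15,5)[:1]:
        for z in (.04,.046):print(n,rect('top',c,z))
plan((411.2,137.6,10,191.4))
E
```

```text
bar [ 564.3 -234.5   93.7   24.1    8.1]
bar [ 563.2 -233.4   93.2   24.     8.1]
jaw [ 550.1 -140.7   74.2   36.9    8.7]
jaw [ 549.  -140.    73.8   36.7    8.7]
block [406.8 180.4 110.9  22.7   1.3]
block [406.4 179.5 110.3  22.6   1.3]
(411.2, 137.6, 10, 191.4) -> [-0.0017  0.      0.1078] [-0.1 -0.1 -0.1]
```

View pics/c6.png

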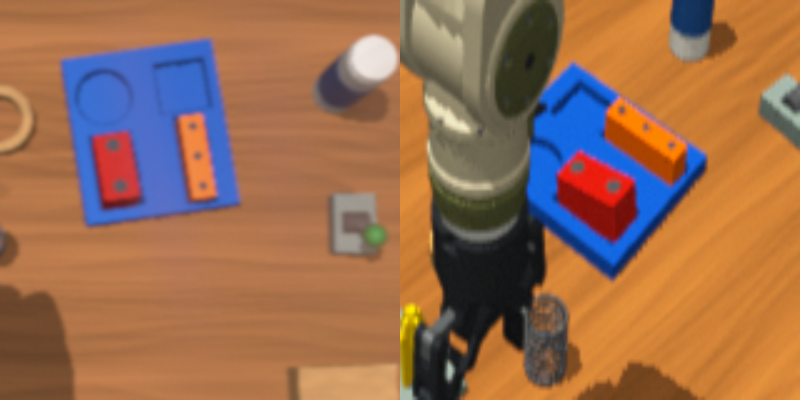

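The bar is seated at (195,157) in the left panel. The jaw at (117,170) stands too tall in the side view, so it is resting on the plate about 3 mm off. Combining the bar's contact forces with the image puts the nest at about (600,-185.5) in the robot frame. I'll do the block next with a pre-grip at 90° to centre it both ways, then mend the jaw.

Call:
nudge_tcp(deltas=[[[-0.0017, 0, 0, 0, 0, 90], [-0.0017, 0, 0, 0, 0, 90], [-0.0017, 0, 0, 0, 0, 90], [-0.0017, 0, 0, 0, 0, 90], [-0.0017, 0, 0, 0, 0, 90], [-0.0017, 0, 0, 0, 0, 90], [-0.0017, 0, 0, 0, 0, 90], [-0.0017, 0, 0, 0, 0, 90], [-0.0017, 0, 0, 0, 0, 90], [-0.0017, 0, 0.05, 0, 0, 90], [-0.0017, 0, 0.09, 0, 0, 90], [-0.0017, 0, 0.107, 0, 0, 90], [-0.0017, 0, 0.107, 0, 0, 90]]])

```text
t: 15.02
position: [0.41, 0.1369, 0.0099]
orientation: [[-0.195, 0.981, -0.003], [0.981, 0.195, -0.002], [-0.001, -0.004, -1.0]]
ft_force: [-0.9, -0.7, 0.2]
gripper_width: 0.085
grasp_force: 0.0
```

Call:
nudge_tcp(deltas=[[[0, 0, 0, 0, 0, 0], [0, 0, 0, 0, 0, 0], [0, 0, 0, 0, 0, 0], [0, 0, 0, 0, 0, 0]]], finger_gap=0.045, grip_n=20)

```text
t: 15.52
position: [0.4121, 0.1383, 0.0125]
orientation: [[-0.198, 0.98, 0.003], [0.98, 0.198, -0.002], [-0.002, 0.002, -1.0]]
ft_force: [-0.0, -2.1, 6.7]
gripper_width: 0.0534
grasp_force: 22.6
```

Call:
nudge_tcp(deltas=[[[0, 0, 0, 0, 0, 0], [0, 0, 0, 0, 0, 0], [0, 0, -0.06, 0, 0, -90], [0, 0, -0.06, 0, 0, -90], [0, 0, -0.06, 0, 0, -90], [0, 0, -0.06, 0, 0, -90], [0, 0, -0.06, 0, 0, -90], [0, 0, -0.06, 0, 0, -90], [0, 0, -0.06, 0, 0, -90], [0, 0, -0.06, 0, 0, -90], [0, 0, -0.06, 0, 0, -90], [0, 0, -0.06, 0, 0, -90], [0, 0, -0.02, 0, 0, -90], [0, 0, 0, 0, 0, -90], [0, 0, 0, 0, 0, -90]]], finger_gap=0.085)

```text
t: 17.4
position: [0.4091, 0.1383, 0.0102]
orientation: [[-0.98, -0.197, -0.004], [-0.197, 0.98, -0.002], [0.004, -0.001, -1.0]]
ft_force: [0.3, -0.6, 0.2]
gripper_width: 0.085
grasp_force: 0.0
```

Call:
nudge_tcp(deltas=[[[0, 0, 0, 0, 0, 0], [0, 0, 0, 0, 0, 0], [0, 0, 0, 0, 0, 0], [0, 0, 0, 0, 0, 0]]], finger_gap=0.045, grip_n=60)

```text
t: 17.9
position: [0.4121, 0.1386, 0.0127]
orientation: [[-0.98, -0.198, 0.003], [-0.198, 0.98, -0.001], [-0.003, -0.001, -1.0]]
ft_force: [-0.5, -0.8, 7.3]
gripper_width: 0.0529
grasp_force: 63.6
```

```bash
python3 -c "
from h import *
s=bot.read_state();x,y,z=s['position']*1000
plan((x,y,100,191.4),(654.4,-224.9,100,188.5),(654.4,-224.9,z+24,188.5),(654.4,-224.9,z+6,188.5))"
```

```text
(np.float64(412.06854061973945), np.float64(138.6414604719065), 100, 191.4) -> [-0.0002 -0.0001 -0.0873] [-0.1  0.2 -0. ]
(654.4, -224.9, 100, 188.5) -> [-0.1659 -0.4044 -0.0862] [-0.1  0.2  2.9]
(654.4, -224.9, np.float64(36.732820247639694), 188.5) -> [-0.1658 -0.4043 -0.023 ] [-0.1  0.2  2.9]
(654.4, -224.9, np.float64(18.732820247639694), 188.5) -> [-0.1657 -0.4043 -0.005 ] [-0.1  0.2  2.9]
```

Call:
nudge_tcp(deltas=[[[0, 0, -0.05, 0, 0, 0], [0, 0, -0.087, 0, 0, 0], [-0.166, -0.404, -0.086, 0, 0, 2.9], [-0.166, -0.404, -0.086, 0, 0, 2.9], [-0.166, -0.404, -0.086, 0, 0, 2.9], [-0.166, -0.404, -0.086, 0, 0, 2.9], [-0.166, -0.404, -0.086, 0, 0, 2.9], [-0.166, -0.404, -0.086, 0, 0, 2.9], [-0.166, -0.404, -0.086, 0, 0, 2.9], [-0.166, -0.404, -0.086, 0, 0, 2.9], [-0.166, -0.404, -0.05, 0, 0, 2.9], [-0.166, -0.404, -0.023, 0, 0, 2.9], [-0.166, -0.404, -0.023, 0, 0, 2.9], [-0.166, -0.404, -0.023, 0, 0, 2.9], [-0.166, -0.404, -0.023, 0, 0, 2.9]]])

```text
t: 19.77
position: [0.6541, -0.2248, 0.0368]
orientation: [[-0.989, -0.148, 0.002], [-0.148, 0.989, -0.002], [-0.002, -0.003, -1.0]]
ft_force: [0.2, -0.8, -0.8]
gripper_width: 0.0535
grasp_force: 64.3
```

```bash
python3 -c "
from h import *
plan((654.4,-224.9,18.7,188.5))"
```

```text
(654.4, -224.9, 18.7, 188.5) -> [-0.0002 -0.0001  0.0181] [-0.1  0.1  0. ]
```

Call:
nudge_tcp(deltas=[[[0, 0, 0.006, 0, 0, 0], [0, 0, 0.01, 0, 0, 0], [0, 0, 0.01, 0, 0, 0], [0, 0, 0.01, 0, 0, 0]]])

```text
t: 20.27
position: [0.6534, -0.2247, 0.0248]
orientation: [[-0.989, -0.148, -0.0], [-0.148, 0.989, -0.001], [0.0, -0.001, -1.0]]
ft_force: [-0.3, 0.1, -2.2]
gripper_width: 0.0528
grasp_force: 64.4
```

Call:
nudge_tcp(deltas=[[[0, 0, 0.006, 0, 0, 0], [0, 0, 0.008, 0, 0, 0], [0, 0, 0.008, 0, 0, 0], [0, 0, 0.008, 0, 0, 0]]])

```text
t: 20.78
position: [0.6542, -0.2251, 0.0188]
orientation: [[-0.989, -0.148, 0.002], [-0.148, 0.989, -0.002], [-0.002, -0.003, -1.0]]
ft_force: [-2.9, 0.8, 8.7]
gripper_width: 0.053
grasp_force: 65.5
```

Call:
nudge_tcp(deltas=[[[0, 0, 0, 0, 0, 0], [0, 0, 0, 0, 0, 0], [0, 0, 0, 0, 0, 0], [0, 0, -0.06, 0, 0, 0], [0, 0, -0.09, 0, 0, 0], [0, 0, -0.09, 0, 0, 0], [0, 0, -0.09, 0, 0, 0]]], finger_gap=0.085)

```text
t: 21.65
position: [0.6529, -0.2243, 0.106]
orientation: [[-0.989, -0.148, -0.001], [-0.148, 0.989, -0.001], [0.001, -0.001, -1.0]]
ft_force: [0.3, 0.2, -0.5]
gripper_width: 0.0852
grasp_force: 0.0
```

```bash
python3 -c "
from h import *
plan((549.7,-141.5,100,188.5),(549.7,-141.5,28,188.5),(549.7,-141.5,50,188.5))"
```

```text
(549.7, -141.5, 100, 188.5) -> [0.0898 0.0972 0.006 ] [-0.  -0.1  0. ]
(549.7, -141.5, 28, 188.5) -> [0.0897 0.0973 0.078 ] [-0.  -0.1  0. ]
(549.7, -141.5, 50, 188.5) -> [0.0898 0.0972 0.056 ] [-0.  -0.1  0. ]
```

Call:
nudge_tcp(deltas=[[[0.09, 0.0972, 0, 0, 0, 0], [0.09, 0.0972, 0, 0, 0, 0], [0.09, 0.0972, 0, 0, 0, 0], [0.09, 0.0972, 0.05, 0, 0, 0], [0.09, 0.0972, 0.076, 0, 0, 0], [0.09, 0.0972, 0.076, 0, 0, 0], [0.09, 0.0972, 0.076, 0, 0, 0]]])

```text
t: 22.52
position: [0.5507, -0.1423, 0.0311]
orientation: [[-0.989, -0.148, 0.001], [-0.148, 0.989, -0.001], [-0.0, -0.002, -1.0]]
ft_force: [0.0, -0.2, 0.3]
gripper_width: 0.0852
grasp_force: 0.0
```

Call:
nudge_tcp(deltas=[[[0, 0, 0, 0, 0, 0], [0, 0, 0, 0, 0, 0], [0, 0, 0, 0, 0, 0], [0, 0, 0, 0, 0, 0], [0, 0, 0, 0, 0, 0]]], finger_gap=0.03, grip_n=80)

```text
t: 23.15
position: [0.551, -0.1424, 0.032]
orientation: [[-0.989, -0.148, 0.002], [-0.148, 0.989, -0.002], [-0.002, -0.003, -1.0]]
ft_force: [-0.5, -0.7, 6.2]
gripper_width: 0.0402
grasp_force: 81.5
```

Call:
nudge_tcp(deltas=[[[0, 0, -0.015, 0, 0, 0], [0, 0, -0.015, 0, 0, 0], [0, 0, -0.015, 0, 0, 0]]])

```text
t: 23.52
position: [0.5498, -0.1416, 0.0458]
orientation: [[-0.989, -0.148, -0.0], [-0.148, 0.989, -0.001], [0.0, -0.001, -1.0]]
ft_force: [0.4, 0.3, -1.8]
gripper_width: 0.0402
grasp_force: 81.3
```

```bash
python3 -c "
from h import *
z=bot.read_state()['position'][2]*1000
plan((553.5,-144.9,z,188.5))"
```

```text
(553.5, -144.9, np.float64(45.76206097220153), 188.5) -> [-0.0031 -0.0038  0.    ] [-0.1 -0.   0. ]
```

Call:
nudge_tcp(deltas=[[[-0.004, -0.0035, 0, 0, 0, 0], [-0.004, -0.0035, 0, 0, 0, 0], [-0.004, -0.0035, 0.01, 0, 0, 0], [-0.004, -0.0035, 0.02, 0, 0, 0], [-0.004, -0.0035, 0.02, 0, 0, 0], [-0.004, -0.0035, 0.02, 0, 0, 0]]])

```text
t: 24.28
position: [0.5547, -0.1449, 0.0315]
orientation: [[-0.989, -0.148, 0.003], [-0.148, 0.989, -0.003], [-0.003, -0.003, -1.0]]
ft_force: [-15.3, 3.9, 43.5]
gripper_width: 0.0407
grasp_force: 87.0
```

```bash
python3 -c "
from h import *
s=bot.read_state();print(s['torque'],s['ft_force'],s['position'])"
```

```text
[1.16065343 2.81376907 0.0371289 ] [-15.3488265    3.9255529   43.53856585] [ 0.55473453 -0.14492001  0.03150431]
```

Call:
nudge_tcp(deltas=[[[0, 0, -0.004, 0, 0, 0], [0.002, 0, -0.004, 0, 0, 0], [0.002, 0, -0.004, 0, 0, 0]]])

```text
t: 24.65
position: [0.5547, -0.145, 0.0318]
orientation: [[-0.989, -0.148, 0.005], [-0.148, 0.989, -0.001], [-0.005, -0.002, -1.0]]
ft_force: [-1.0, 3.5, 13.5]
gripper_width: 0.0403
grasp_force: 83.1
```

```bash
python3 -c "
from h import *
s=bot.read_state();print(s['torque'],s['ft_force'],s['position'])"
```

```text
[ 0.69240969 -0.0204615   0.05427917] [-0.95936356  3.51247042 13.45354595] [ 0.55468558 -0.14501486  0.03180101]
```

```bash
python3 - <<'E'
from h import *
f=lambda n,q,z:[(onz(n,(335+x/6-.5,150+y/6-.5),z)[:2]*1000).round(1).tolist() for x,y in q]
print('jaw pocket rim',f('top',[(152,310),(263,294),(292,490),(182,506)],.018),np.mean(f('top',[(152,310),(263,294),(292,490),(182,506)],.018),0))
print('bar pocket rim',np.mean(f('top',[(380,258),(457,246),(495,480),(418,490)],.018),0))
print('block rim',np.mean(f('top',[(325,118),(458,98),(482,228),(345,250)],.018),0))
T=cv2.cvtColor(cv2.imread('pics/top3.png'),cv2.COLOR_BGR2RGB)
for lo in ((0,100,60),(0,120,120)):
  for c in blobs(T,lo,(6,255,255),(350,180,400,250),15,5)[:1]: print(rect('top',c,.058),rect('top',c,.052))
cv2.imwrite('pics/c7.png',np.hstack([cv2.resize(T[195:250,345:400],(400,400),interpolation=cv2.INTER_CUBIC)[:,:,::-1],cv2.resize(cv2.imread('pics/side3.png')[200:245,320:365],(400,400),interpolation=cv2.INTER_CUBIC)]))
E
```

```text
jaw pocket rim [[592.4, -112.8], [599.5, -161.1], [513.4, -172.3], [506.4, -124.8]] [ 552.925 -142.75 ]
bar pocket rim [ 566.85 -236.1 ]
block rim [ 653.25  -222.825]
[ 545.2 -139.1   76.4   36.4    8.7] [ 546.3 -139.7   76.7   36.5    8.7]
[ 546.8 -138.8   73.1   36.4    8.7] [ 547.9 -139.4   73.5   36.5    8.7]
```

View pics/c7.png

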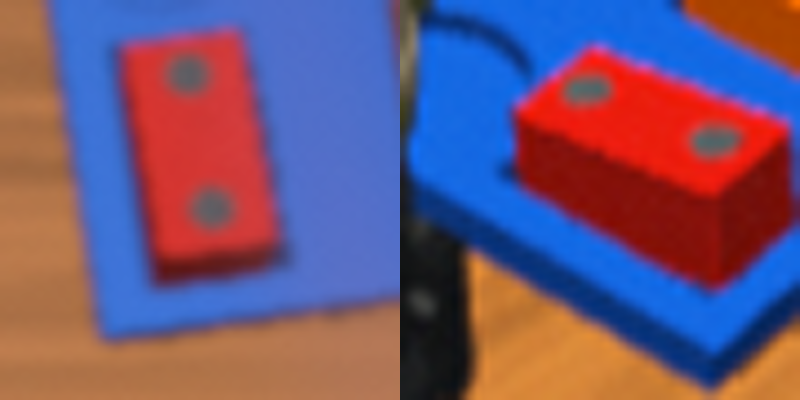

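Call:
nudge_tcp(deltas=[[[-0.001, 0, -0.005, 0, 0, 0], [-0.001, 0, -0.005, 0, 0, 0], [-0.001, 0, 0.001, 0, 0, 0], [-0.001, 0, 0.001, 0, 0, 0], [-0.001, -0.0015, 0.001, 0, 0, 0], [-0.001, -0.003, 0.001, 0, 0, 0], [-0.001, -0.003, 0.001, 0, 0, 0]]])

```text
t: 25.52
position: [0.5535, -0.1452, 0.0317]
orientation: [[-0.989, -0.149, 0.001], [-0.149, 0.989, 0.003], [-0.001, 0.003, -1.0]]
ft_force: [-9.4, 11.6, 30.0]
gripper_width: 0.0404
grasp_force: 85.3
```

Call:
nudge_tcp(deltas=[[[0, 0.001, -0.001, 0, 0, 0], [0, 0.003, 0, 0, 0, 0], [0, 0.0045, 0, 0, 0, 0], [0, 0.0045, 0, 0, 0, 0]]])

```text
t: 26.02
position: [0.5535, -0.1449, 0.0318]
orientation: [[-0.989, -0.148, 0.002], [-0.148, 0.989, -0.005], [-0.001, -0.005, -1.0]]
ft_force: [-9.4, -1.2, 24.1]
gripper_width: 0.0405
grasp_force: 84.6
```

Call:
nudge_tcp(deltas=[[[0, -0.0015, -0.005, 0, 0, 0], [0, -0.0015, -0.005, 0, 0, 0], [0, -0.0015, 0, 0, 0, 0], [0, -0.0015, 0.001, 0, 0, 0], [0, -0.0035, -0.005, 0, 0, 0], [0, -0.0035, -0.005, 0, 0, 0], [0, -0.0035, 0, 0, 0, 0], [0, -0.0035, 0.001, 0, 0, 0], [-0.002, -0.0035, -0.005, 0, 0, 0], [-0.002, -0.0035, -0.005, 0, 0, 0], [-0.002, -0.0035, 0, 0, 0, 0], [-0.002, -0.0035, 0.001, 0, 0, 0], [-0.002, -0.0015, -0.005, 0, 0, 0], [-0.002, -0.0015, -0.005, 0, 0, 0], [-0.002, -0.0015, 0, 0, 0, 0], [-0.002, -0.0015, 0.001, 0, 0, 0], [-0.004, -0.0025, -0.005, 0, 0, 0], [-0.004, -0.0025, -0.005, 0, 0, 0], [-0.004, -0.0025, 0, 0, 0, 0], [-0.004, -0.0025, 0.001, 0, 0, 0]]])

```text
t: 28.52
position: [0.5568, -0.1454, 0.0298]
orientation: [[-0.989, -0.148, -0.001], [-0.148, 0.989, -0.002], [0.001, -0.002, -1.0]]
ft_force: [-13.1, 3.4, 29.0]
gripper_width: 0.0404
grasp_force: 86.3
```

Call:
nudge_tcp(deltas=[[[0, -0.002, -0.006, 0, 0, 0], [0, -0.002, -0.006, 0, 0, 0], [0, -0.002, -0.001, 0, 0, 0], [0, -0.002, 0, 0, 0, 0]]])

```text
t: 29.02
position: [0.5566, -0.1456, 0.0296]
orientation: [[-0.989, -0.148, -0.001], [-0.148, 0.989, 0.002], [0.001, 0.002, -1.0]]
ft_force: [-13.1, 8.1, 31.0]
gripper_width: 0.0399
grasp_force: 86.3
```

Call:
nudge_tcp(deltas=[[[-0.002, 0, -0.006, 0, 0, 0], [-0.002, 0, -0.006, 0, 0, 0], [-0.002, 0, -0.001, 0, 0, 0], [-0.002, 0, 0, 0, 0, 0]]])

```text
t: 29.52
position: [0.5584, -0.1453, 0.0297]
orientation: [[-0.989, -0.148, -0.002], [-0.148, 0.989, 0.001], [0.002, 0.002, -1.0]]
ft_force: [-14.3, 9.0, 32.1]
gripper_width: 0.0407
grasp_force: 86.3
```

Call:
nudge_tcp(deltas=[[[0, 0.003, -0.006, 0, 0, 0], [0, 0.003, -0.006, 0, 0, 0], [0, 0.003, -0.001, 0, 0, 0], [0, 0.003, 0, 0, 0, 0]]], only="pos|ft")

```text
position: [0.5583, -0.1446, 0.0296]
ft_force: [-14.5, 1.8, 28.0]
```

Call:
nudge_tcp(deltas=[[[0, 0, -0.003, 0, 0, 0], [0, 0, -0.003, 0, 0, 0], [0, 0, -0.003, 0, 0, 0], [0, 0, -0.06, 0, 0, 0], [0, 0, -0.1, 0, 0, 0], [0.1, 0.24, -0.1, 0, 0, 0], [0.1, 0.24, -0.1, 0, 0, 0], [0.1, 0.24, -0.1, 0, 0, 0], [0.1, 0.24, -0.1, 0, 0, 0], [0.1, 0.24, -0.1, 0, 0, 0], [0.1, 0.24, -0.1, 0, 0, 0]]], finger_gap=0.085)

```text
t: 31.4
position: [0.4253, 0.0792, 0.1275]
orientation: [[-0.989, -0.15, 0.001], [-0.15, 0.989, -0.002], [-0.001, -0.002, -1.0]]
ft_force: [0.4, -0.3, 0.5]
gripper_width: 0.085
grasp_force: 0.0
```

```bash
python3 - <<'E'
from h import *
T=bot.read_camera('top');S=bot.read_camera('side')
cv2.imwrite('pics/top4.png',T[:,:,::-1]);cv2.imwrite('pics/side4.png',S[:,:,::-1])
cv2.imwrite('pics/c8.png',np.hstack([cv2.resize(T[155:245,340:430],(400,400),interpolation=cv2.INTER_CUBIC),cv2.resize(S[170:250,295:400],(400,400),interpolation=cv2.INTER_CUBIC)])[:,:,::-1])
E
```

```text
(no output)
```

View pics/c8.png

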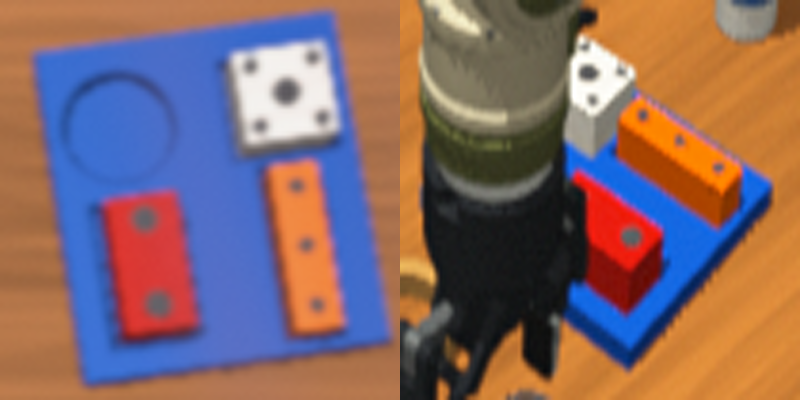

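```bash
python3 - <<'E'
from h import *
T=cv2.cvtColor(cv2.imread('pics/top4.png'),cv2.COLOR_BGR2RGB)
for n,lo,hi,b,sz in [('bar',(3,165,200),(18,255,255),(380,180,440,250),0),('jaw',(0,130,170),(6,255,255),(350,190,400,250),0),('block',(0,0,150),(180,60,255),(385,155,425,195),0)]:
    c=blobs(T,lo,hi,b,15,5)[0];r=cv2.minAreaRect(c);print(n,r,rect('top',c,.046),rect('top',c,.058))
f=np.radians(8.3)
for n,u,v in(('jaw',-40,47),('block',48,-47),('bar',-40,-47)):
    for N in((598.6,-184),):
        for z in(46,58):
            p=np.array([N[0]+np.cos(f)*u-np.sin(f)*v,N[1]+np.sin(f)*u+np.cos(f)*v,z]);print(n,p.round(1),proj('top',p/1000).round(1))
E
```

```text
bar ((408.06756591796875, 210.4053955078125), (36.332176208496094, 9.86393928527832), 80.53767395019531) [ 562.9 -232.8   93.6   25.2    8.1] [ 560.6 -230.7   92.6   25.     8.1]
jaw ((372.98651123046875, 214.41893005371094), (28.76982307434082, 14.302711486816406), 80.53767395019531) [ 552.3 -143.6   73.5   36.4    8.4] [ 550.  -142.3   72.8   36.     8.4]
block ((403.689208984375, 175.63514709472656), (21.207469940185547, 21.865066528320312), 80.53767395019531) [ 653.3 -223.7   56.2   55.7  -81.8] [ 650.1 -221.7   55.7   55.1  -81.8]
jaw [ 552.2 -143.3   46. ] [372.8 214.4]
jaw [ 552.2 -143.3   58. ] [373.3 213.5]
block [ 652.9 -223.6   46. ] [403.6 175.7]
block [ 652.9 -223.6   58. ] [404.4 174.5]
bar [ 565.8 -236.3   46. ] [409.4 209.1]
bar [ 565.8 -236.3   58. ] [410.2 208.2]
```

```bash
python3 - <<'E'
from h import *
f=np.radians(8.3)
def w(N,u,v,z):return np.array([N[0]+np.cos(f)*u-np.sin(f)*v,N[1]+np.sin(f)*u+np.cos(f)*v,z])/1000
S=cv2.imread('pics/side4.png')
x0,y0=335,195
a=cv2.resize(S[y0:y0+50,x0:x0+60],(720,600),interpolation=cv2.INTER_CUBIC)
cv2.imwrite('pics/c9.png',a)
N=(595.5,-178.5)
for n,u,v in(('jaw--,+',-80,68),('jaw -,-',-80,26),('bar -,+',-89,-33),('bar -,-',-89,-61),('nest -,+',-100,90),('nest -,-',-100,-90)):
    print(n,[((proj('side',w(N,u,v,z))-[x0,y0]+.5)*12).round().tolist() for z in(18,46,58)])
E
```

```text
jaw--,+ [[231.0, 465.0], [240.0, 376.0], [244.0, 337.0]]
jaw -,- [[341.0, 369.0], [352.0, 280.0], [356.0, 241.0]]
bar -,+ [[520.0, 258.0], [533.0, 169.0], [538.0, 130.0]]
bar -,- [[587.0, 199.0], [601.0, 110.0], [607.0, 71.0]]
nest -,+ [[243.0, 558.0], [252.0, 469.0], [256.0, 430.0]]
nest -,- [[693.0, 158.0], [709.0, 70.0], [715.0, 31.0]]
```

View pics/c9.png

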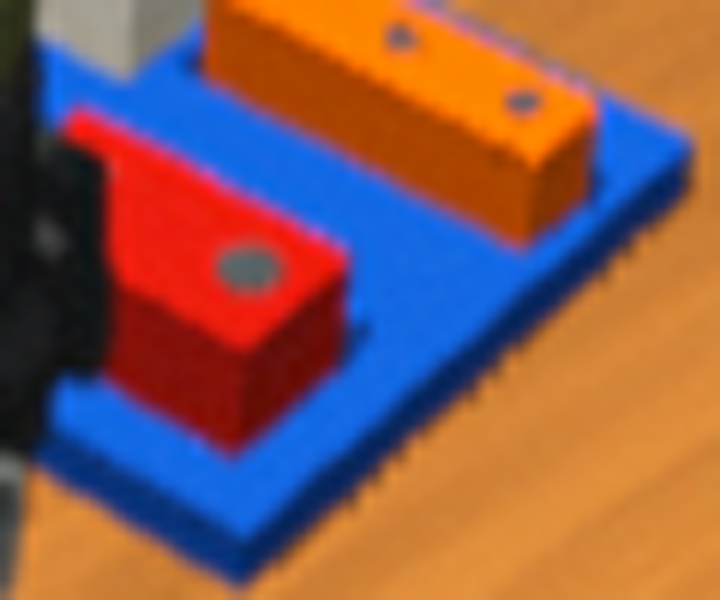

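The jaw is tilted: its -y edge is down and its +y edge rides the rim (near top corner at (240,348), foot at (232,455)). A pocket gap shows on the -y side at (360,330). I'll regrip, lift clear and set it about 2.5 mm further to -y.

```bash
python3 -c "
from h import *
plan((553.3,-144.5,100,188.4),(553.3,-144.5,30,188.4))"
```

```text
(553.3, -144.5, 100, 188.4) -> [-0.0929 -0.2388  0.0281] [-0.1  0.1  0.1]
(553.3, -144.5, 30, 188.4) -> [-0.0928 -0.2386  0.0981] [-0.1  0.1  0.1]
```

Call:
nudge_tcp(deltas=[[[-0.093, -0.2388, 0.028, 0, 0, 0], [-0.093, -0.2388, 0.028, 0, 0, 0], [-0.093, -0.2388, 0.028, 0, 0, 0], [-0.093, -0.2388, 0.028, 0, 0, 0], [-0.093, -0.2388, 0.028, 0, 0, 0], [-0.093, -0.2388, 0.028, 0, 0, 0], [-0.093, -0.2386, 0.07, 0, 0, 0], [-0.093, -0.2386, 0.098, 0, 0, 0], [-0.093, -0.2386, 0.098, 0, 0, 0], [-0.093, -0.2386, 0.098, 0, 0, 0]]])

```text
t: 32.75
position: [0.5527, -0.1431, 0.0311]
orientation: [[-0.989, -0.149, 0.001], [-0.149, 0.989, -0.002], [-0.001, -0.002, -1.0]]
ft_force: [0.3, -0.8, -0.4]
gripper_width: 0.0848
grasp_force: 0.0
```

Call:
nudge_tcp(deltas=[[[0, 0, 0, 0, 0, 0], [0, 0, 0, 0, 0, 0], [0, 0, 0, 0, 0, 0], [0, 0, 0, 0, 0, 0], [0, 0, 0, 0, 0, 0]]], finger_gap=0.03, grip_n=80)

```text
t: 33.38
position: [0.5535, -0.1442, 0.0314]
orientation: [[-0.989, -0.148, 0.003], [-0.148, 0.989, -0.002], [-0.002, -0.003, -1.0]]
ft_force: [-0.1, 0.1, 6.6]
gripper_width: 0.04
grasp_force: 82.5
```

Call:
nudge_tcp(deltas=[[[0, 0, -0.012, 0, 0, 0], [0, 0, -0.02, 0, 0, 0], [0, -0.0025, -0.02, 0, 0, 0], [0, -0.0025, -0.02, 0, 0, 0], [0, -0.0025, -0.02, 0, 0, 0]]])

```text
t: 34.0
position: [0.5524, -0.146, 0.0494]
orientation: [[-0.989, -0.148, -0.001], [-0.148, 0.989, -0.001], [0.001, -0.001, -1.0]]
ft_force: [-0.2, 0.6, -2.0]
gripper_width: 0.0402
grasp_force: 81.5
```

Call:
nudge_tcp(deltas=[[[0, 0, 0.01, 0, 0, 0], [0, 0, 0.018, 0, 0, 0], [0, 0, 0.02, 0, 0, 0], [0, 0, 0.02, 0, 0, 0]]])

```text
t: 34.5
position: [0.5526, -0.146, 0.0313]
orientation: [[-0.989, -0.148, 0.001], [-0.148, 0.989, -0.002], [-0.0, -0.002, -1.0]]
ft_force: [-4.3, 2.4, 14.4]
gripper_width: 0.0398
grasp_force: 86.0
```

Call:
nudge_tcp(deltas=[[[0, -0.0015, 0.0, 0, 0, 0], [0, -0.003, 0.003, 0, 0, 0], [0, -0.003, 0.006, 0, 0, 0], [0, -0.003, 0.006, 0, 0, 0]]])

```text
t: 35.0
position: [0.5527, -0.1461, 0.0312]
orientation: [[-0.989, -0.15, 0.003], [-0.15, 0.989, 0.002], [-0.003, 0.002, -1.0]]
ft_force: [-20.6, 16.4, 60.4]
gripper_width: 0.04
grasp_force: 91.4
```

Call:
nudge_tcp(deltas=[[[0.0, 0.001, -0.01, 0, 0, 0], [0.00, 0.001, -0.01, 0, 0, 0], [0.0, 0.001, -0.01, 0, 0, 0], [0, 0.001, 0, 0, 0, 0], [0, 0.001, 0, 0, 0, 0]]])

```text
t: 35.62
position: [0.553, -0.1462, 0.0303]
orientation: [[-0.989, -0.148, 0.003], [-0.148, 0.989, 0.001], [-0.003, 0.0, -1.0]]
ft_force: [-17.6, 14.1, 54.5]
gripper_width: 0.0397
grasp_force: 93.9
```

The jaw has probably pitched inside the pads. I'll set it down flat on the bench, re-centre it with two crossed grips and insert it again at (553.4,-144.4).

Call:
nudge_tcp(deltas=[[[0, 0, -0.05, 0, 0, 0], [0, 0, -0.07, 0, 0, 0], [0, 0, -0.07, 0, 0, 0]]], quiet=true)

```text
ok
```

```bash
python3 -c "
from h import *
z=bot.read_state()['position'][2]*1000;print(z)
plan((415,-160,z,188.5),(415,-160,28,188.5),(415,-160,16,188.5))"
```

```text
94.74826314683177
(415, -160, np.float64(94.74826314683177), 188.5) -> [ 0.1393  0.0095 -0.0004] [-0.2  0.1  0. ]
(415, -160, 28, 188.5) -> [0.1395 0.0097 0.0664] [-0.2  0.1  0. ]
(415, -160, 16, 188.5) -> [0.1395 0.0098 0.0784] [-0.2  0.1  0. ]
```

Call:
nudge_tcp(deltas=[[[0.139, 0.0095, 0, 0, 0, 0], [0.139, 0.0095, 0, 0, 0, 0], [0.139, 0.0095, 0, 0, 0, 0], [0.139, 0.0095, 0.05, 0, 0, 0], [0.139, 0.0095, 0.072, 0, 0, 0], [0.139, 0.0095, 0.078, 0, 0, 0], [0.139, 0.0095, 0.078, 0, 0, 0], [0.139, 0.0095, 0.078, 0, 0, 0]]])

```text
t: 37.0
position: [0.4139, -0.1592, 0.0194]
orientation: [[-0.989, -0.147, 0.0], [-0.147, 0.989, -0.002], [0.0, -0.002, -1.0]]
ft_force: [-17.8, 9.9, 57.0]
gripper_width: 0.04
grasp_force: 110.0
```

Call:
nudge_tcp(deltas=[[[0, 0, 0, 0, 0, 0], [0, 0, 0, 0, 0, 0], [0, 0, 0, 0, 0, 0], [0, 0, -0.06, 0, 0, 0], [0, 0, -0.1, 0, 0, 0], [0, 0.2, -0.1, 0, 0, 0], [0, 0.2, -0.1, 0, 0, 0], [0, 0.2, -0.1, 0, 0, 0], [0, 0.2, -0.1, 0, 0, 0], [0, 0.2, -0.1, 0, 0, 0], [0, 0.2, -0.1, 0, 0, 0]]], finger_gap=0.085)

```text
t: 38.38
position: [0.3852, 0.0376, 0.1154]
orientation: [[-0.989, -0.147, 0.0], [-0.147, 0.989, -0.002], [-0.0, -0.002, -1.0]]
ft_force: [-0.5, 0.2, 0.3]
gripper_width: 0.0849
grasp_force: 0.0
```

```bash
python3 - <<'E'
from h import *
T=bot.read_camera('top');cv2.imwrite('pics/top5.png',T[:,:,::-1])
for lo in((0,130,170),(0,120,120)):
    c=blobs(T,lo,(6,255,255),(330,230,440,310),15,5)[0];print(cv2.minAreaRect(c),rect('top',c,.04))
c=blobs(T,(100,120,40),(130,255,255),(330,140,440,250),15,3)[0];print('nest',rect('top',c,.018))
x=rect('top',blobs(T,(0,130,170),(6,255,255),(330,230,440,310),15,5)[0],.04)
plan((x[0],x[1],115,x[4]+180),(x[0],x[1],115,x[4]+90),(x[0],x[1],7,x[4]+90))
E
```

```text
((379.3783874511719, 268.770263671875), (31.235807418823242, 16.604297637939453), 80.53767395019531) [ 414.9 -158.4   78.2   41.9    8.7]
((379.29730224609375, 269.2837829589844), (32.22220230102539, 17.91948890686035), 80.53767395019531) [ 413.6 -158.1   80.7   45.     8.7]
nest [ 598.6 -183.1  198.2  177.9    8.3]
(np.float64(414.9), np.float64(-158.4), 115, np.float64(188.7)) -> [-0.0008 -0.1981  0.0008] [-0.1  0.  -0.3]
(np.float64(414.9), np.float64(-158.4), 115, np.float64(98.7)) -> [-0.0008 -0.1981  0.0008] [-0.1  0.1 89.7]
(np.float64(414.9), np.float64(-158.4), 7, np.float64(98.7)) -> [-0.0008 -0.1979  0.1088] [-0.1  0.1 89.7]
```

Call:
nudge_tcp(deltas=[[[-0.0008, -0.198, 0, 0, 0, 89.7], [-0.0008, -0.198, 0, 0, 0, 89.7], [-0.0008, -0.198, 0, 0, 0, 89.7], [-0.0008, -0.198, 0, 0, 0, 89.7], [-0.0008, -0.198, 0, 0, 0, 89.7], [-0.0008, -0.198, 0, 0, 0, 89.7], [-0.0008, -0.198, 0, 0, 0, 89.7], [-0.0008, -0.198, 0, 0, 0, 89.7], [-0.0008, -0.198, 0, 0, 0, 89.7], [-0.0008, -0.198, 0.05, 0, 0, 89.7], [-0.0008, -0.198, 0.07, 0, 0, 89.7], [-0.0008, -0.198, 0.07, 0, 0, 89.7], [-0.0008, -0.198, 0.09, 0, 0, 89.7], [-0.0008, -0.198, 0.095, 0, 0, 89.7], [-0.0008, -0.198, 0.095, 0, 0, 89.7]]])

```text
t: 40.3
position: [0.4148, -0.1578, 0.0214]
orientation: [[-0.152, 0.988, 0.0], [0.988, 0.152, -0.001], [-0.001, 0.0, -1.0]]
ft_force: [0.6, -1.1, -0.6]
gripper_width: 0.0847
grasp_force: 0.0
```

Call:
nudge_tcp(deltas=[[[0, 0, 0.012, 0, 0, 0], [0, 0, 0.014, 0, 0, 0], [0, 0, 0.014, 0, 0, 0]]])

```text
t: 40.67
position: [0.4144, -0.157, 0.0067]
orientation: [[-0.153, 0.988, -0.0], [0.988, 0.153, -0.001], [-0.001, -0.0, -1.0]]
ft_force: [0.4, 0.1, -0.0]
gripper_width: 0.0848
grasp_force: 0.0
```

Call:
nudge_tcp(deltas=[[[0, 0, 0, 0, 0, 0], [0, 0, 0, 0, 0, 0], [0, 0, 0, 0, 0, 0]]], finger_gap=0.07, grip_n=20)

```text
t: 41.05
position: [0.4147, -0.1572, 0.007]
orientation: [[-0.153, 0.988, 0.0], [0.988, 0.153, -0.001], [-0.001, 0.0, -1.0]]
ft_force: [-0.7, -0.4, 0.8]
gripper_width: 0.0797
grasp_force: 25.5
```

Call:
nudge_tcp(deltas=[[[0, 0, 0, 0, 0, 0], [0, 0, 0, 0, 0, 0], [0, 0, -0.03, 0, 0, 0], [0, 0, -0.06, 0, 0, -90], [0, 0, -0.06, 0, 0, -90], [0, 0, -0.06, 0, 0, -90], [0, 0, -0.06, 0, 0, -90], [0, 0, -0.06, 0, 0, -90], [0, 0, -0.06, 0, 0, -90], [0, 0, -0.06, 0, 0, -90], [0, 0, -0.06, 0, 0, -90], [0, 0, -0.06, 0, 0, -90], [0, 0, -0.06, 0, 0, -90], [0, 0, -0.03, 0, 0, -90], [0, 0, -0.005, 0, 0, -90], [0, 0, -0.005, 0, 0, -90], [0, 0, -0.005, 0, 0, -90]]], finger_gap=0.085)

```text
t: 43.18
position: [0.415, -0.1574, 0.0124]
orientation: [[-0.988, -0.153, 0.001], [-0.153, 0.988, -0.001], [-0.0, -0.002, -1.0]]
ft_force: [0.1, -0.2, 0.5]
gripper_width: 0.0848
grasp_force: 0.0
```

Call:
nudge_tcp(deltas=[[[0, 0, 0, 0, 0, 0], [0, 0, 0, 0, 0, 0], [0, 0, 0, 0, 0, 0], [0, 0, 0, 0, 0, 0]]], finger_gap=0.03, grip_n=80)

```text
t: 43.68
position: [0.4155, -0.1578, 0.0129]
orientation: [[-0.988, -0.153, 0.002], [-0.153, 0.988, -0.003], [-0.002, -0.003, -1.0]]
ft_force: [-0.3, -1.3, 5.3]
gripper_width: 0.0407
grasp_force: 81.6
```

```bash
python3 -c "
from h import *
s=bot.read_state();x,y,z=s['position']*1000
plan((553.4,-144.4,85,188.3),(553.4,-144.4,z+24,188.3))"
```

```text
(553.4, -144.4, 85, 188.3) -> [-0.1385 -0.008  -0.0719] [-0.2  0.1  0.5]
(553.4, -144.4, np.float64(36.875149871880055), 188.3) -> [-0.1384 -0.0079 -0.0238] [-0.2  0.1  0.5]
```

Call:
nudge_tcp(deltas=[[[0, 0, -0.05, 0, 0, 0], [0, 0, -0.072, 0, 0, 0], [-0.1388, -0.008, -0.072, 0, 0, 0.5], [-0.1388, -0.008, -0.072, 0, 0, 0.5], [-0.1388, -0.008, -0.072, 0, 0, 0.5], [-0.1388, -0.008, -0.072, 0, 0, 0.5], [-0.1388, -0.008, -0.04, 0, 0, 0.5], [-0.1388, -0.008, -0.024, 0, 0, 0.5], [-0.1388, -0.008, -0.024, 0, 0, 0.5], [-0.1388, -0.008, -0.024, 0, 0, 0.5]]])

```text
t: 44.92
position: [0.553, -0.1441, 0.0366]
orientation: [[-0.99, -0.144, 0.001], [-0.144, 0.99, -0.002], [-0.001, -0.002, -1.0]]
ft_force: [0.5, 0.1, -1.6]
gripper_width: 0.0407
grasp_force: 81.9
```

Call:
nudge_tcp(deltas=[[[0, 0, 0.006, 0, 0, 0], [0, 0, 0.012, 0, 0, 0], [0, 0, 0.012, 0, 0, 0], [0, 0, 0.012, 0, 0, 0]]])

```text
t: 45.42
position: [0.553, -0.1438, 0.0238]
orientation: [[-0.989, -0.145, 0.0], [-0.145, 0.989, -0.001], [0.0, -0.001, -1.0]]
ft_force: [0.4, 0.1, -2.4]
gripper_width: 0.0405
grasp_force: 81.9
```

The jaw is in the pocket (bottom about 11 mm, no force). I'll seat it, release and move on to the spring at (464.5,7).

Call:
nudge_tcp(deltas=[[[0, 0, 0.005, 0, 0, 0], [0, 0, 0.008, 0, 0, 0], [0, 0, 0.008, 0, 0, 0], [0, 0, 0.008, 0, 0, 0]]])

```text
t: 45.92
position: [0.5537, -0.1441, 0.0189]
orientation: [[-0.989, -0.145, 0.003], [-0.145, 0.989, -0.002], [-0.002, -0.003, -1.0]]
ft_force: [-7.2, 2.2, 21.2]
gripper_width: 0.0407
grasp_force: 84.6
```

Call:
nudge_tcp(deltas=[[[0, 0, 0, 0, 0, 0], [0, 0, 0, 0, 0, 0], [0, 0, 0, 0, 0, 0], [0, 0, -0.06, 0, 0, 0], [0, 0, -0.1, 0, 0, 0], [0, 0, -0.1, 0, 0, 0]]], finger_gap=0.085)

```text
t: 46.68
position: [0.5556, -0.1447, 0.1194]
orientation: [[-0.989, -0.145, 0.007], [-0.145, 0.989, -0.004], [-0.006, -0.005, -1.0]]
ft_force: [0.3, -1.0, -0.6]
gripper_width: 0.0849
grasp_force: 0.0
```

```bash
python3 -c "
from h import *
plan((464.5,7.3,118,185),(464.5,7.3,28,185))"
```

```text
(464.5, 7.3, 118, 185) -> [0.0682 0.1636 0.0002] [-0.3  0.4  3.3]
(464.5, 7.3, 28, 185) -> [0.0687 0.1641 0.0902] [-0.3  0.4  3.3]
```

Call:
nudge_tcp(deltas=[[[0.068, 0.1636, 0, 0, 0, 3.3], [0.068, 0.1636, 0, 0, 0, 3.3], [0.068, 0.1636, 0, 0, 0, 3.3], [0.068, 0.1636, 0, 0, 0, 3.3], [0.0685, 0.164, 0.05, -0.3, 0.3, 3.3], [0.0685, 0.164, 0.08, -0.3, 0.3, 3.3], [0.0685, 0.164, 0.094, -0.3, 0.3, 3.3], [0.0685, 0.164, 0.094, -0.3, 0.3, 3.3], [0.0685, 0.164, 0.094, -0.3, 0.3, 3.3]]])

```text
t: 47.8
position: [0.4626, 0.0081, 0.0224]
orientation: [[-0.996, -0.087, -0.004], [-0.087, 0.996, 0.003], [0.004, 0.003, -1.0]]
ft_force: [-0.2, -0.6, 0.3]
gripper_width: 0.085
grasp_force: 0.0
```

Call:
nudge_tcp(deltas=[[[0, 0, 0, 0, 0, 0], [0, 0, 0, 0, 0, 0], [0, 0, 0, 0, 0, 0], [0, 0, 0, 0, 0, 0], [0, 0, 0, 0, 0, 0]]], finger_gap=0.03, grip_n=30)

```text
t: 48.42
position: [0.4622, 0.0084, 0.0224]
orientation: [[-0.996, -0.087, -0.004], [-0.087, 0.996, 0.003], [0.004, 0.003, -1.0]]
ft_force: [-0.7, -0.1, 5.5]
gripper_width: 0.0442
grasp_force: 30.8
```

```bash
python3 -c "
from h import *
s=bot.read_state();x,y,z=s['position']*1000
plan((x,y,z+115,185),(537.5,120,z+115,228),(537.5,120,z+80,228),(537.5,120,z+12,228))"
```

```text
(np.float64(462.1910784285138), np.float64(8.428275015182466), np.float64(137.41897121278024), 185) -> [ 0.0004  0.0004 -0.115 ] [ 0.2 -0.2  0. ]
(537.5, 120, np.float64(137.41897121278024), 228) -> [-0.0843  0.1049 -0.115 ] [  0.3  -0.1 -43. ]
(537.5, 120, np.float64(102.41897121278022), 228) -> [-0.0845  0.1048 -0.08  ] [  0.3  -0.1 -43. ]
(537.5, 120, np.float64(34.41897121278022), 228) -> [-0.0847  0.1046 -0.012 ] [  0.3  -0.1 -43. ]
```

Call:
nudge_tcp(deltas=[[[0, 0, -0.06, 0, 0, 0], [0, 0, -0.11, 0, 0, 0], [-0.0827, 0.1035, -0.115, 0.3, 0, -43], [-0.0827, 0.1035, -0.115, 0.3, 0, -43], [-0.0827, 0.1035, -0.115, 0.3, 0, -43], [-0.0827, 0.1035, -0.115, 0.3, 0, -43], [-0.0827, 0.1035, -0.115, 0.3, 0, -43], [-0.0827, 0.1035, -0.115, 0.3, 0, -43], [-0.0827, 0.1035, -0.095, 0.3, 0, -43], [-0.0827, 0.1035, -0.095, 0.3, 0, -43], [-0.0827, 0.1035, -0.095, 0.3, 0, -43]]])

```text
t: 49.8
position: [0.5355, 0.1183, 0.117]
orientation: [[-0.67, -0.742, -0.003], [-0.742, 0.67, -0.001], [0.003, 0.002, -1.0]]
ft_force: [0.4, -0.8, -1.3]
gripper_width: 0.0436
grasp_force: 31.6
```

```bash
python3 - <<'E'
from h import *
T=bot.read_camera('top');S=bot.read_camera('side')
cv2.imwrite('pics/c10.png',np.hstack([cv2.resize(T[160:260,205:305],(400,400),interpolation=cv2.INTER_CUBIC),cv2.resize(S[190:310,200:320],(400,400),interpolation=cv2.INTER_CUBIC)])[:,:,::-1])
E
```

```text
(no output)
```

View pics/c10.png

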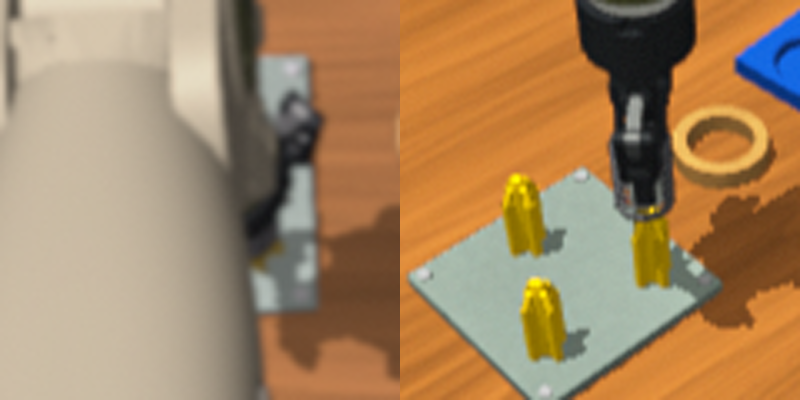

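The spring hangs above the right rod in the side panel, at about (643,200) with the rod tip near (651,215). That is close enough to feel for the rod.

Call:
nudge_tcp(deltas=[[[0, 0, 0.01, 0, 0, 0], [0, 0, 0.02, 0, 0, 0], [0, 0, 0.02, 0, 0, 0]]])

```text
t: 50.28
position: [0.5342, 0.1185, 0.0952]
orientation: [[-0.669, -0.743, -0.006], [-0.743, 0.669, -0.001], [0.005, 0.003, -1.0]]
ft_force: [-1.0, 0.5, -0.6]
gripper_width: 0.0438
grasp_force: 31.6
```

Call:
nudge_tcp(deltas=[[[0, 0, 0.008, 0, 0, 0], [0, 0, 0.016, 0, 0, 0], [0, 0, 0.016, 0, 0, 0]]])

```text
t: 50.65
position: [0.5346, 0.1184, 0.0796]
orientation: [[-0.669, -0.743, -0.005], [-0.743, 0.669, -0.001], [0.004, 0.003, -1.0]]
ft_force: [-0.4, 0.4, -0.7]
gripper_width: 0.0435
grasp_force: 31.6
```

No force with the bottom at 57 mm, so the tang is already in a flute. Going on down.

Call:
nudge_tcp(deltas=[[[0, 0, 0.015, 0, 0, 0], [0, 0, 0.03, 0, 0, 0], [0, 0, 0.042, 0, 0, 0], [0, 0, 0.042, 0, 0, 0]]])

```text
t: 51.15
position: [0.5339, 0.1183, 0.037]
orientation: [[-0.669, -0.743, -0.006], [-0.743, 0.669, -0.001], [0.005, 0.004, -1.0]]
ft_force: [0.4, -0.6, -1.0]
gripper_width: 0.0437
grasp_force: 31.6
```

Call:
nudge_tcp(deltas=[[[0, 0, 0.003, 0, 0, 0], [0, 0, 0.005, 0, 0, 0], [0, 0, 0.005, 0, 0, 0]]])

```text
t: 51.52
position: [0.5356, 0.1185, 0.0345]
orientation: [[-0.669, -0.743, -0.002], [-0.743, 0.669, -0.001], [0.002, 0.001, -1.0]]
ft_force: [-0.2, 0.0, 3.8]
gripper_width: 0.0435
grasp_force: 32.0
```

Call:
nudge_tcp(deltas=[[[0, 0, 0, 0, 0, 0], [0, 0, 0, 0, 0, 0], [0, 0, 0, 0, 0, 0], [0, 0, -0.06, 0, 0, 0], [0, 0, -0.11, 0, 0, 0], [0, 0, -0.11, 0, 0, 0]]], finger_gap=0.085)

```text
t: 52.28
position: [0.5388, 0.1189, 0.1482]
orientation: [[-0.669, -0.743, 0.006], [-0.743, 0.669, -0.001], [-0.003, -0.004, -1.0]]
ft_force: [-0.8, -0.6, -0.3]
gripper_width: 0.0851
grasp_force: 0.0
```

```bash
python3 -c "
from h import *
plan((459.8,378.3,140,180),(459.8,378.3,24,180))"
```

```text
(459.8, 378.3, 140, 180) -> [-0.14    0.2323  0.0076] [-0.2  0.3 48. ]
(459.8, 378.3, 24, 180) -> [-0.1396  0.2328  0.1236] [-0.2  0.3 48. ]
```

Call:
nudge_tcp(deltas=[[[0, 0, 0, 0, 0, 0], [0, 0, 0, 0, 0, 0], [0, 0, 0, 0, 0, 0]]], lines="1,2")

```text
t: 52.65
position: [0.5346, 0.1185, 0.1421]
```

```bash
python3 -c "
from h import *
plan((459.8,378.3,140,180),(459.8,378.3,24,180))"
```

```text
(459.8, 378.3, 140, 180) -> [-0.1431  0.2294  0.0022] [ 0.1 -0.4 48. ]
(459.8, 378.3, 24, 180) -> [-0.1436  0.229   0.1182] [ 0.1 -0.4 48. ]
```

Call:
nudge_tcp(deltas=[[[-0.143, 0.2294, 0.002, 0, -0.3, 48], [-0.143, 0.2294, 0.002, 0, -0.3, 48], [-0.143, 0.2294, 0.002, 0, -0.3, 48], [-0.143, 0.2294, 0.002, 0, -0.3, 48], [-0.143, 0.2294, 0.002, 0, -0.3, 48], [-0.143, 0.2294, 0.002, 0, -0.3, 48], [-0.143, 0.2294, 0.06, 0, -0.3, 48], [-0.143, 0.2294, 0.1, 0, -0.3, 48], [-0.143, 0.229, 0.118, 0, -0.3, 48], [-0.143, 0.229, 0.118, 0, -0.3, 48], [-0.143, 0.229, 0.118, 0, -0.3, 48]]])

```text
t: 54.02
position: [0.4614, 0.3776, 0.0262]
orientation: [[-1.0, 0.0, 0.002], [0.0, 1.0, 0.001], [-0.002, 0.001, -1.0]]
ft_force: [0.3, 0.7, 0.7]
gripper_width: 0.0848
grasp_force: 0.0
```

Call:
nudge_tcp(deltas=[[[0, 0, 0, 0, 0, 0], [0, 0, 0, 0, 0, 0], [0, 0, 0, 0, 0, 0], [0, 0, 0, 0, 0, 0], [0, 0, 0, 0, 0, 0]]], finger_gap=0.03, grip_n=30)

```text
t: 54.65
position: [0.4613, 0.3783, 0.0266]
orientation: [[-1.0, -0.0, 0.003], [-0.0, 1.0, 0.002], [-0.003, 0.002, -1.0]]
ft_force: [-0.0, -0.7, 5.8]
gripper_width: 0.0441
grasp_force: 31.1
```

```bash
python3 -c "
from h import *
s=bot.read_state();x,y,z=s['position']*1000
a=np.radians(18);d=np.array([459.8-x,0]);d=np.array([np.cos(a)*d[0],np.sin(a)*d[0]]);t=np.array([532.8,219.8])-d;print(d)
plan((x,y,z+115,180),(*t,z+115,198),(*t,z+90,198),(*t,z+45,198))"
```

```text
[-1.38134085 -0.44882485]
(np.float64(461.25242772075114), np.float64(378.3419646675734), np.float64(141.5905859679939), 180) -> [-0.0003  0.0002 -0.115 ] [0.1 0.2 0. ]
(np.float64(534.1813408482681), np.float64(220.24882484881337), np.float64(141.5905859679939), 198) -> [-0.0732 -0.1579 -0.115 ] [  0.1   0.2 -18. ]
(np.float64(534.1813408482681), np.float64(220.24882484881337), np.float64(116.59058596799389), 198) -> [-0.0732 -0.158  -0.09  ] [  0.1   0.2 -18. ]
(np.float64(534.1813408482681), np.float64(220.24882484881337), np.float64(71.59058596799389), 198) -> [-0.073 -0.158 -0.045] [  0.1   0.2 -18. ]
```

Call:
nudge_tcp(deltas=[[[0, 0, -0.06, 0, 0, 0], [0, 0, -0.11, 0, 0, 0], [-0.073, -0.158, -0.115, 0, 0, -18], [-0.073, -0.158, -0.115, 0, 0, -18], [-0.073, -0.158, -0.115, 0, 0, -18], [-0.073, -0.158, -0.115, 0, 0, -18], [-0.073, -0.158, -0.115, 0, 0, -18], [-0.073, -0.158, -0.09, 0, 0, -18], [-0.073, -0.158, -0.09, 0, 0, -18], [-0.073, -0.158, -0.09, 0, 0, -18]]])

```text
t: 55.9
position: [0.533, 0.2209, 0.1158]
orientation: [[-0.95, -0.311, 0.001], [-0.311, 0.95, 0.001], [-0.001, 0.0, -1.0]]
ft_force: [-0.1, -0.4, -0.5]
gripper_width: 0.0436
grasp_force: 31.3
```

Call:
nudge_tcp(deltas=[[[0, 0, 0.01, 0, 0, 0], [0, 0, 0.02, 0, 0, 0], [0, 0, 0.02, 0, 0, 0]]])

```text
t: 56.28
position: [0.5326, 0.2197, 0.0943]
orientation: [[-0.951, -0.309, -0.001], [-0.309, 0.951, 0.0], [0.001, 0.001, -1.0]]
ft_force: [-0.3, -0.5, -1.5]
gripper_width: 0.0433
grasp_force: 31.3
```

Call:
nudge_tcp(deltas=[[[0, 0, 0.008, 0, 0, 0], [0, 0, 0.016, 0, 0, 0], [0, 0, 0.016, 0, 0, 0]]])

```text
t: 56.65
position: [0.5328, 0.2196, 0.0785]
orientation: [[-0.951, -0.309, -0.0], [-0.309, 0.951, 0.0], [0.0, 0.0, -1.0]]
ft_force: [0.3, -0.3, -1.4]
gripper_width: 0.0437
grasp_force: 31.3
```

Call:
nudge_tcp(deltas=[[[0, 0, 0.015, 0, 0, 0], [0, 0, 0.03, 0, 0, 0], [0, 0, 0.036, 0, 0, 0], [0, 0, 0.036, 0, 0, 0]]])

```text
t: 57.15
position: [0.5329, 0.2198, 0.0425]
orientation: [[-0.951, -0.309, -0.0], [-0.309, 0.951, 0.0], [0.0, 0.001, -1.0]]
ft_force: [0.2, 0.5, -0.3]
gripper_width: 0.0433
grasp_force: 31.3
```

Call:
nudge_tcp(deltas=[[[0, 0, 0.003, 0, 0, 0], [0, 0, 0.006, 0, 0, 0], [0, 0, 0.006, 0, 0, 0]]])

```text
t: 57.52
position: [0.5341, 0.2201, 0.0386]
orientation: [[-0.951, -0.309, 0.003], [-0.309, 0.951, 0.001], [-0.003, 0.0, -1.0]]
ft_force: [-0.8, -0.0, 4.8]
gripper_width: 0.0438
grasp_force: 31.9
```

Call:
nudge_tcp(deltas=[[[0, 0, 0, 0, 0, 0], [0, 0, 0, 0, 0, 0], [0, 0, 0, 0, 0, 0], [0, 0, -0.06, 0, 0, 0], [0, 0, -0.11, 0, 0, 0], [0, 0, -0.11, 0, 0, 0], [0, 0, -0.11, 0, 0, 0], [0, 0, -0.11, 0, 0, 0]]], finger_gap=0.085)

```text
t: 58.52
position: [0.5323, 0.2195, 0.1457]
orientation: [[-0.951, -0.309, -0.002], [-0.309, 0.951, 0.0], [0.002, 0.001, -1.0]]
ft_force: [0.2, -0.3, -0.6]
gripper_width: 0.0849
grasp_force: 0.0
```

```bash
python3 -c "
from h import *
plan((562.8,378.5,140,204),(562.8,378.5,24,204),(562.8,378.5,140,174))"
```

```text
(562.8, 378.5, 140, 204) -> [-0.0782  0.1418  0.0057] [ 0.  -0.1 -6. ]
(562.8, 378.5, 24, 204) -> [-0.0784  0.1417  0.1217] [ 0.  -0.1 -6. ]
(562.8, 378.5, 140, 174) -> [-0.0782  0.1418  0.0057] [ 0.  -0.1 24. ]
```

Call:
nudge_tcp(deltas=[[[-0.078, 0.1417, 0.006, 0, 0, -6], [-0.078, 0.1417, 0.006, 0, 0, -6], [-0.078, 0.1417, 0.006, 0, 0, -6], [-0.078, 0.1417, 0.006, 0, 0, -6], [-0.078, 0.1417, 0.06, 0, 0, -6], [-0.078, 0.1417, 0.1, 0, 0, -6], [-0.078, 0.1417, 0.12, 0, 0, -6], [-0.078, 0.1417, 0.12, 0, 0, -6], [-0.078, 0.1417, 0.12, 0, 0, -6]]])

```text
t: 59.65
position: [0.5644, 0.3783, 0.0283]
orientation: [[-0.914, -0.406, 0.002], [-0.406, 0.914, 0.001], [-0.002, 0.0, -1.0]]
ft_force: [1.0, 0.7, 0.9]
gripper_width: 0.0852
grasp_force: 0.0
```

Call:
nudge_tcp(deltas=[[[0, 0, 0, 0, 0, 0], [0, 0, 0, 0, 0, 0], [0, 0, 0, 0, 0, 0], [0, 0, 0, 0, 0, 0], [0, 0, 0, 0, 0, 0]]], finger_gap=0.03, grip_n=30)

```text
t: 60.28
position: [0.5647, 0.3792, 0.029]
orientation: [[-0.913, -0.407, 0.003], [-0.407, 0.913, 0.002], [-0.004, 0.0, -1.0]]
ft_force: [-0.6, 0.1, 5.4]
gripper_width: 0.0438
grasp_force: 31.1
```

```bash
python3 -c "
from h import *
s=bot.read_state();x,y,z=s['position']*1000
R=s['orientation'][:2,:2]
e=R.T@(np.array([563,378])-[x,y]);print(e)
f=np.radians(228);d=e[0]*np.array([np.cos(f),np.sin(f)]);t=np.array([625.3,174.1])-d
plan((x,y,z+115,204),(*t,z+115,228),(*t,z+90,228))"
```

```text
[ 2.05974253 -0.43136269]
(np.float64(564.7058475253954), np.float64(379.2323784868976), np.float64(143.9641442943441), 204) -> [-0.0004  0.     -0.115 ] [0.  0.2 0. ]
(np.float64(626.6782367693038), np.float64(175.63068700438663), np.float64(143.9641442943441), 228) -> [ 0.0258 -0.2112 -0.1151] [ -0.    0.2 -24. ]
(np.float64(626.6782367693038), np.float64(175.63068700438663), np.float64(118.9641442943441), 228) -> [ 0.0259 -0.2112 -0.0901] [ -0.    0.2 -24. ]
```

Call:
nudge_tcp(deltas=[[[0, 0, -0.06, 0, 0, 0], [0, 0, -0.11, 0, 0, 0], [0.026, -0.2112, -0.115, 0, 0, -24], [0.026, -0.2112, -0.115, 0, 0, -24], [0.026, -0.2112, -0.115, 0, 0, -24], [0.026, -0.2112, -0.115, 0, 0, -24], [0.026, -0.2112, -0.115, 0, 0, -24], [0.026, -0.2112, -0.115, 0, 0, -24], [0.026, -0.2112, -0.09, 0, 0, -24], [0.026, -0.2112, -0.09, 0, 0, -24], [0.026, -0.2112, -0.09, 0, 0, -24]]])

```text
t: 61.65
position: [0.6257, 0.1763, 0.1179]
orientation: [[-0.668, -0.744, 0.001], [-0.744, 0.668, 0.001], [-0.001, -0.0, -1.0]]
ft_force: [0.6, -0.0, 0.1]
gripper_width: 0.0437
grasp_force: 31.2
```

Call:
nudge_tcp(deltas=[[[0, 0, 0.01, 0, 0, 0], [0, 0, 0.02, 0, 0, 0], [0, 0, 0.02, 0, 0, 0]]])

```text
t: 62.02
position: [0.6251, 0.1751, 0.0962]
orientation: [[-0.669, -0.743, -0.001], [-0.743, 0.669, 0.0], [0.0, 0.001, -1.0]]
ft_force: [0.8, -0.2, -1.0]
gripper_width: 0.0439
grasp_force: 31.2
```

Call:
nudge_tcp(deltas=[[[0, 0, 0.008, 0, 0, 0], [0, 0, 0.016, 0, 0, 0], [0, 0, 0.016, 0, 0, 0]]])

```text
t: 62.4
position: [0.6254, 0.1751, 0.0804]
orientation: [[-0.669, -0.743, -0.001], [-0.743, 0.669, 0.001], [-0.0, 0.001, -1.0]]
ft_force: [-0.2, 0.2, -0.2]
gripper_width: 0.0438
grasp_force: 31.2
```

Call:
nudge_tcp(deltas=[[[0, 0, 0.015, 0, 0, 0], [0, 0, 0.03, 0, 0, 0], [0, 0, 0.036, 0, 0, 0], [0, 0, 0.036, 0, 0, 0]]])

```text
t: 62.9
position: [0.6256, 0.1752, 0.0445]
orientation: [[-0.669, -0.743, -0.0], [-0.743, 0.669, 0.001], [-0.0, 0.001, -1.0]]
ft_force: [0.5, 1.0, 0.4]
gripper_width: 0.0436
grasp_force: 31.2
```

Call:
nudge_tcp(deltas=[[[0, 0, 0.003, 0, 0, 0], [0, 0, 0.006, 0, 0, 0], [0, 0, 0.006, 0, 0, 0]]])

```text
t: 63.28
position: [0.6267, 0.1753, 0.0409]
orientation: [[-0.669, -0.743, 0.003], [-0.743, 0.669, 0.001], [-0.003, -0.001, -1.0]]
ft_force: [-1.9, -0.9, 4.4]
gripper_width: 0.0433
grasp_force: 31.7
```

Call:
nudge_tcp(deltas=[[[0, 0, 0, 0, 0, 0], [0, 0, 0, 0, 0, 0], [0, 0, 0, 0, 0, 0], [0, 0, -0.06, 0, 0, 0], [0, 0, -0.13, 0, 0, 0], [0, 0, -0.13, 0, 0, 0], [0, 0, -0.13, 0, 0, 0], [0, 0, -0.13, 0, 0, 0]]], finger_gap=0.085)

```text
t: 64.28
position: [0.6248, 0.175, 0.1674]
orientation: [[-0.669, -0.743, -0.002], [-0.743, 0.669, 0.0], [0.001, 0.002, -1.0]]
ft_force: [-0.3, -0.7, -0.6]
gripper_width: 0.0851
grasp_force: 0.0
```

```bash
python3 -c "
from h import *
plan((420,-420,170,180))"
```

```text
(420, -420, 170, 180) -> [ 0.5792 -0.2458 -0.0024] [ 0.1 -0.1 48. ]
```

Call:
nudge_tcp(deltas=[[[0.58, -0.246, -0.002, 0, 0, 48], [0.58, -0.246, -0.002, 0, 0, 48], [0.58, -0.246, -0.002, 0, 0, 48], [0.58, -0.246, -0.002, 0, 0, 48], [0.58, -0.246, -0.002, 0, 0, 48], [0.58, -0.246, -0.002, 0, 0, 48], [0.58, -0.246, -0.002, 0, 0, 48], [0.58, -0.246, -0.002, 0, 0, 48], [0.58, -0.246, -0.002, 0, 0, 48], [0.58, -0.246, -0.002, 0, 0, 48], [0.58, -0.246, -0.002, 0, 0, 48], [0.58, -0.246, -0.002, 0, 0, 48], [0.58, -0.246, -0.002, 0, 0, 48], [0.58, -0.246, -0.002, 0, 0, 48], [0.58, -0.246, -0.002, 0, 0, 48], [0.58, -0.246, -0.002, 0, 0, 48]]], finger_gap=0)

```text
t: 66.28
position: [0.4211, -0.42, 0.171]
orientation: [[-1.0, -0.001, 0.001], [-0.001, 1.0, 0.001], [-0.001, 0.001, -1.0]]
ft_force: [-0.8, 0.8, 0.4]
gripper_width: -0.0
grasp_force: 0.0
```

```bash
python3 - <<'E'
from h import *
T=bot.read_camera('top');S=bot.read_camera('side')
cv2.imwrite('pics/top6.png',T[:,:,::-1]);cv2.imwrite('pics/side6.png',S[:,:,::-1])
c=np.vstack([cv2.resize(T[150:250,200:440],(720,300),interpolation=cv2.INTER_CUBIC),cv2.resize(S[170:320,195:425],(720,300),interpolation=cv2.INTER_CUBIC)])
cv2.imwrite('pics/c11.png',c[:,:,::-1])
for n,lo,hi,b in [('bar',(3,165,200),(18,255,255),(380,180,440,250)),('jaw',(0,130,170),(6,255,255),(350,190,400,250)),('block',(0,0,150),(180,60,255),(385,155,425,195))]:
    b=blobs(T,lo,hi,b,15,5);print(n,rect('top',b[0],.046) if b else None)
plan((405,-416,170,180),(405,-416,72,180))
E
```

```text
bar [ 563.  -233.3   93.6   24.4    8.1]
jaw [ 551.1 -141.8   73.8   36.9    8.5]
block [ 653.5 -223.9   55.8   55.3  -81.7]
(405, -416, 170, 180) -> [0.016  0.0043 0.0009] [0.  0.1 0. ]
(405, -416, 72, 180) -> [0.0161 0.0042 0.0989] [0.  0.1 0. ]
```

View pics/c11.png

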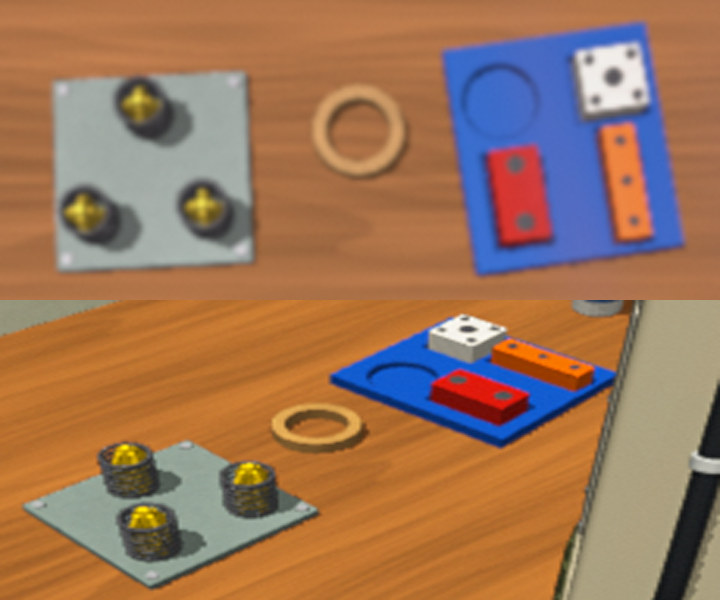

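All three springs are down on the plate with the rod tips showing. Block, jaw and bar are seated at similar heights, and the round pocket is empty because there is no cap. Next the lever, with the fingers shut.

Call:
nudge_tcp(deltas=[[[0.016, 0.004, 0, 0, 0, 0], [0.016, 0.004, 0.05, 0, 0, 0], [0.016, 0.004, 0.098, 0, 0, 0], [0.016, 0.004, 0.098, 0, 0, 0], [0, 0.004, 0.098, 0, 0, 0], [-0.02, 0.004, 0.096, 0, 0, 0], [-0.035, 0.004, 0.092, 0, 0, 0], [-0.05, 0.004, 0.092, 0, 0, 0], [-0.06, 0.004, 0.092, 0, 0, 0], [-0.07, 0.004, 0.096, 0, 0, 0], [-0.07, 0.004, 0.096, 0, 0, 0]]])

```text
t: 67.75
position: [0.4913, -0.4159, 0.074]
orientation: [[-1.0, -0.001, 0.001], [-0.001, 1.0, 0.002], [-0.001, 0.002, -1.0]]
ft_force: [0.5, 0.9, -0.7]
gripper_width: -0.0
grasp_force: 0.0
```

Call:
nudge_tcp(deltas=[[[-0.006, 0, 0, 0, 0, 0], [-0.01, 0, 0, 0, 0, 0], [-0.01, 0, 0, 0, 0, 0]]], only="pos|ft")

```text
position: [0.4997, -0.4161, 0.0744]
ft_force: [-4.3, 0.2, -0.3]
```

Call:
nudge_tcp(deltas=[[[-0.004, 0, 0, 0, 0, 0], [-0.008, 0, 0, 0, 0, 0], [-0.008, 0, 0, 0, 0, 0]]], only="pos|ft")

```text
position: [0.5004, -0.416, 0.0742]
ft_force: [-25.4, 0.3, 9.4]
```

The arm met the stop at x = 0.500, where I expected it. I'll back off, raise the arm clear and take a last look.

Call:
nudge_tcp(deltas=[[[0.03, 0, 0, 0, 0, 0], [0.08, 0, 0, 0, 0, 0], [0.1, 0, -0.05, 0, 0, 0], [0.1, 0, -0.12, 0, 0, 0], [0.1, -0.1, -0.14, 0, 0, 0], [0.1, -0.1, -0.14, 0, 0, 0], [0.1, -0.1, -0.14, 0, 0, 0], [0.1, -0.1, -0.14, 0, 0, 0]]])

```text
t: 69.5
position: [0.4088, -0.5161, 0.2143]
orientation: [[-1.0, -0.0, 0.002], [0.0, 1.0, 0.002], [-0.002, 0.002, -1.0]]
ft_force: [-0.3, 1.4, -0.6]
gripper_width: 0.0002
grasp_force: 0.0
```

```bash
python3 - <<'E'
from h import *
T=bot.read_camera('top');cv2.imwrite('pics/top7.png',T[:,:,::-1]);cv2.imwrite('pics/c12.png',cv2.resize(T[140:340,130:530],(800,400),interpolation=cv2.INTER_CUBIC)[:,:,::-1])
b=blobs(T,(40,70,50),(80,255,255),(465,205,515,265),15,5);print([rect('top',c,.083) for c in b])
for n,lo,hi,bx in [('bar',(3,165,200),(18,255,255),(380,180,440,250)),('jaw',(0,130,170),(6,255,255),(350,190,400,250)),('block',(0,0,150),(180,60,255),(385,155,425,195))]:
    q=blobs(T,lo,hi,bx,15,5);print(n,rect('top',q[0],.046) if q else None)
E
```

```text
[array([ 523.9, -419.2,   21.4,   17.1,  -45.8])]
bar [ 563.  -233.3   93.6   24.4    8.1]
jaw [ 551.1 -141.8   73.8   36.9    8.5]
block [ 653.5 -223.9   55.8   55.3  -81.7]
```

View pics/c12.png

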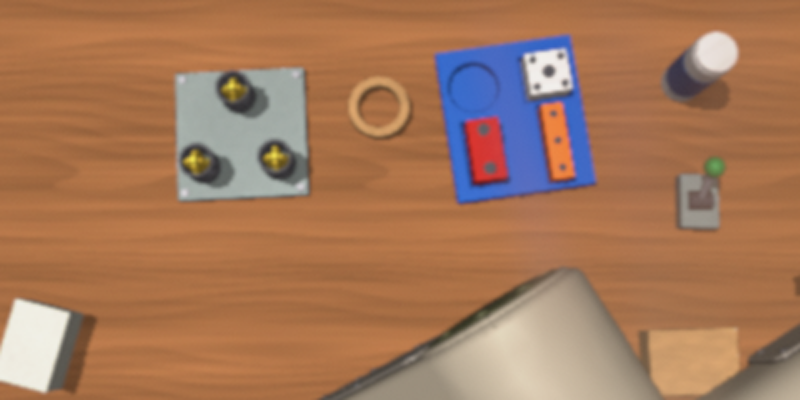

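The lever ball is fully over at (715,167), measured x = 0.524 m against 0.523 predicted. All springs and fittings are in place and the bystanders haven't moved.

```bash
python3 -c "
from bench import bot
print(bot.finish_job())"
```

```text
the job is handed in; nothing more can be done
None
```

The kit is made up and handed in: three springs are down on the rods, the block, jaw and bar are seated in the nest (no cap was on the bench), and the lever was thrown right over last; the jaw first sat on the pocket rim and had to be set down, re-centred and reinserted.

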